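# Set up the condiment stand for service

### The job

Set up the condiment stand: stand all the loose sauce bottles (not the ones kept in the far left corner of the table) in a row on its raised back step and all the empty dip cups in a row on its front step, each upright and centred on a round mark of its own, each row filled from the crock end with no mark skipped. Take the pastry brush out of the drying holder and put it in the crock with its handle end down on the bottom, leaning on the crock's outer side, straight away from the bottles and cups. Leave the pepper shaker, the timer and everything else where they are.

Things in the scene. Friction and masses are not known exactly. Their poses are not given: they have to be found in the camera images.
- stand: wooden two-step condiment stand, fixed, 215 (x) by 340 (y). Origin: centre of the underside; +x to its back, +y to its crock end. Front step 15 high (x = -107 to 17), back step 45 high (x = 17 to 107). A thin steel lip, top 23 above the table, edges the front and the right (-y) end of the front step. Each step has three white round marks, dark rimmed, 76 apart (58 across in front, 46 behind).
- crock (a point): centre of the inner floor of the steel crock fixed on the front step at the stand's +y end; round, 76 across outside, 35 inner radius, inner depth 95 above this point (rim 115 above the table). Axes as the stand: +y is the outer side, away from the bottles and cups.
- holder: white plastic drying holder, fixed: square foot 60 x 60 x 6 and an open-topped box on it, 34 (x) by 36 (y) outside, 70 high, walls 4, floor 6. Origin: centre of the underside.
- brush: pastry brush, 196 long, 0.05 kg, at the start standing bristles up in the holder (handle end 7 above the table, leaning a few degrees). Own y runs along it, -y to the bristles; x width, z thickness, centre line at z = 11.5. Wooden handle (20 wide, 16 thick) y = 98 to -32, collar (34 x 17) to -54, bristles (36 x 23) to -98. Grip across the thickness about 170 from the handle end.
- brush_top (a point): middle of the bristle end of the brush
- brush_foot (a point): middle of the handle end of the brush
- bottle_1: glass sauce bottle with a white cap, red sauce, 154 high: body 41 across up to about z = 75, then narrowing to a neck, round screw cap 22 across from z = 132 to 154 (lift it by the cap); about 0.2 kg. Its foot is uneven: it stands up to 3 degrees out of plumb. Origin: centre of the underside, z up. May be absent.
- bottle_2: glass sauce bottle with a black cap, green sauce, 154 high: body 41 across up to about z = 75, then narrowing to a neck, round screw cap 22 across from z = 132 to 154 (lift it by the cap); about 0.2 kg. Its foot is uneven: it stands up to 3 degrees out of plumb. Origin: centre of the underside, z up. May be absent.
- bottle_3: glass sauce bottle with a white cap, red sauce, 154 high: body 41 across up to about z = 75, then narrowing to a neck, round screw cap 22 across from z = 132 to 154 (lift it by the cap); about 0.2 kg. Its foot is uneven: it stands up to 3 degrees out of plumb. Origin: centre of the underside, z up. May be absent.
- cup_a: empty white dip cup, open on top, 37 high, 65 across at the rim, tapering to 53 at the foot; wall about 6 thick, its middle 28 from the axis, inner floor about 6 above the underside; 0.09 kg. Take it by the wall at the rim, one finger inside, or across. Origin: centre of the underside, z up. May be absent.
- cup_b: empty white dip cup, open on top, 37 high, 65 across at the rim, tapering to 53 at the foot; wall about 6 thick, its middle 28 from the axis, inner floor about 6 above the underside; 0.09 kg. Take it by the wall at the rim, one finger inside, or across. Origin: centre of the underside, z up. May be absent.
- cup_c: empty white dip cup, open on top, 37 high, 65 across at the rim, tapering to 53 at the foot; wall about 6 thick, its middle 28 from the axis, inner floor about 6 above the underside; 0.09 kg. Take it by the wall at the rim, one finger inside, or across. Origin: centre of the underside, z up. May be absent.
- shaker: pepper shaker, dark with a white cap, 42 across, 84 high; bystander. Origin: centre of the underside.
- timer: white kitchen timer standing upright, 22 x 64 x 62; bystander. Origin: centre of the underside.
- front_1 (a point): centre of mark 1 on the front step, on its surface (15 above the table); mark 1 is next to the crock end, 3 the farthest from it
- front_2 (a point): centre of mark 2 on the front step, on its surface (15 above the table); mark 1 is next to the crock end, 3 the farthest from it
- front_3 (a point): centre of mark 3 on the front step, on its surface (15 above the table); mark 1 is next to the crock end, 3 the farthest from it
- back_1 (a point): centre of mark 1 on the back step, on its surface (45 above the table); mark 1 is next to the crock end, 3 the farthest from it
- back_2 (a point): centre of mark 2 on the back step, on its surface (45 above the table); mark 1 is next to the crock end, 3 the farthest from it
- back_3 (a point): centre of mark 3 on the back step, on its surface (45 above the table); mark 1 is next to the crock end, 3 the farthest from it

How it is judged:
By the outcome, as a careful person would: the job done as asked, in the order asked, and still so for the second after the job is handed in, with the robot touching nothing.
Of bottle_1, cup_a, bottle_2, cup_b, bottle_3, cup_c only 5 to 6 are there at a start; the rules pass over those that are not, and their reading is None.
At some moment in a run one of cup_a, cup_b, cup_c may be knocked a few centimetres aside while the robot is not near it.
It also fails if it takes over 208 s, if anything falls off the work surface, if the arm or the gripper's body presses on something with over 40 N, if the wrist force passes 120 N, or if a joint passes its speed limit or range.

### The arm

A 7-joint arm with a two-finger parallel gripper is mounted at the origin on a cart in front of the work surface, level with it; the furniture and walls round the work are solid. World frame = base frame: x ahead of the robot, y to its left, z up, the work surface at z = 0. Lengths are in mm, angles in rad, forces in N, time in s.
With the tool pointing down it reaches from about 400 to 850 mm from the base axis. Payload 6.9 kg.
Tool frame: the origin (TCP) lies between the finger pads; the fingertips stand 25 mm ahead of it and the grasp point (between the pads) lies 6 mm ahead of it; y points along the fingers, x is the direction in which the jaws open and shut, and the axes are right-handed (so a half turn about y gives the same grasp; the last joint's range is limited). The gripper opens to 85 mm and grips with 20 to 120 N. Pads are 22 mm wide; open, the fingers measure 114 mm over their backs; the gripper's body (76 mm by 85 mm) begins 54 mm behind the grasp point. The pads swing forward as they close: fully open they stand 13 mm farther back than shut.
Start: joints at [-1.034, 0.507, -0.238, 1.5, 0.126, 1.149, -0.155], TCP at [261.016, 567.876, 256.275] pointing down, gripper open.
Joint ranges: [-3.08, 3.08], [-0.24, 2.05], [-1.43, 1.35], [0, 2.5], [-1.52, 4.66], [0.17, 1.96], [-2.89, 2.89]. Speed limits (rad/s): [2.39, 2.39, 3.14, 3.14, 3.14, 3.14, 3.14].

### API

Orientations are given as a unit quaternion [x, y, z, w].
In Python, from plant import bot gives the robot as it stands. The module is installed in compiled form; this text tells all that it offers.
- The arm moves only by the shell command python3 -m pendant 'ROWS' [OPENING] [FORCE]. ROWS is JSON, a list that holds one entry, the list of rows, each a list of 4 numbers: the shift along the tool's x, y, z in mm, then the turn about the tool's y in rad. In form: [[[dx, dy, dz, turn], ...]]. A call has 1 to 10 rows; each row shifts and turns the commanded pose from where the row before left it, along the tool's axes as they then stand; what a row does not reach is not made up. A row lasts 1/10 s, in which the tool goes at most 50 mm and 8.59 degrees, less where a joint would pass 70% of its speed; a pose out of reach is approached as far as the arm can. A call is refused whole if a number of a shift passes 50 or a number of a turn 0.15, either way. A call with a gripper value outside its range is refused whole. OPENING is the gripper command: -1 is fully open, 1 is shut, values between are in proportion, set as the call begins (- or left out, the last holds). The fingers move at their own pace and stop on an object; FORCE is the grip in N (left out, the last holds). Time passes only in rows, so rows that do not move let the fingers close. It gives the time, the measured TCP pose, the force and the opening at its end, in the units of the state.
- bot.observe(): the state, without advancing time (a new reading comes with each control period).
- bot.snapshot(name): name is "scene" or "side" or "wrist"; returns the picture (480x640x3 uint8, red, green, blue); there is no depth.
- bot.camera_info(name): a dict with "K" (3x3 intrinsics, pixels), "k1" (the pictures are not rectified: a ray, as slopes to the right and down, at radius r is drawn at 1 + k1 r^2 times it, then the intrinsics apply), "world_to_cam" (4x4, takes a point from world to camera coordinates). Camera axes: x right, y down, z forward; pixel columns grow to the right and rows downward; lengths in mm; the calibration is good to about 2 mm. A picture is of the moment at which its call begins: read the wrist's pose just before it. camera_info takes no time and is no camera call; for the wrist camera it gives the pose at the moment of the call.
- bot.close_job(): hands the job in, once; it reports no verdict.
Trained networks look in the newest picture that a camera, given by its name, has taken for a name from the list of things; names that differ only in an ending like _2 or _b are one class to them, and where a whole thing is asked for, a point or a joint stands for the part that bears it (a point fixed in the world has none). Each returns a list of dicts, best first, with "p" (0 to 1); they miss things now and then, are a little off and sometimes report something else, mostly with a low value. They report only what shows in the picture. A call takes as long as a camera call.
- bot.regions_of(camera, label): "mask" (480x640 bool, what is visible of it).
- bot.pinpoint(camera, label): "centre" ([x, y, z] in mm, in world coordinates, good to about 4 mm: a listed point, or the origin of a listed thing).
The state is a dict: "t": time; "joint_positions": joint angles; "dq": joint speeds; "joint_efforts": joint torques, N m; "tool_pos": TCP position; "ee_rot": TCP orientation; "ft_force": force on the tool from outside, world axes, zero at the start; "wrist_torque": the same for the moment, N m; "finger_gap": finger opening in mm.
Only numpy, scipy, OpenCV 4.12 (cv2) and the standard library are available. Lean on these libraries where they do the work, as an engineer would, in place of code of your own. Each camera call takes 0.05 s, during which the arm holds its last target.

## Working session

There is one attempt and no reset: what is moved stays moved. The work goes in short steps, Python scripts to look and compute and a shell command to move; the robot and the scene stay as the last step left them, time stands still between calls to the robot, and variables do not carry over. Pictures are saved under pics/ and viewed, and the job is handed in when it is done.

```bash
mkdir -p pics; ls
python3 - <<'E'
from plant import bot
import cv2,json
s=bot.observe()
for k,v in s.items(): print(k,v)
for n in ["scene","side","wrist"]:
    im=bot.snapshot(n); cv2.imwrite(f"pics/{n}0.png",im[:,:,::-1])
    c=bot.camera_info(n); print(n,c)
E
```

```text
pics
t 0.0
joint_positions [-1.03446145  0.5083258  -0.2375347   1.50114227  0.12568112  1.14891095
 -0.15482712]
dq [-1.00156839e-03  8.07344223e-04  1.21950837e-04  6.13135584e-04
  6.85088747e-04 -9.42929201e-05  5.06584006e-04]
joint_efforts [-1.16953721e-03 -6.20594645e+01 -2.18700752e+00 -2.49655366e+01
  1.27159993e-02  1.16446865e-02  2.93349217e-05]
tool_pos [260.88385763 567.43277695 255.43420125]
ee_rot [ 0.59567034  0.3810312  -0.38209585 -0.59497464]
ft_force [ 0.00860862  0.32394911 -0.775309  ]
wrist_torque [-0.01579931 -0.01243193  0.00166436]
finger_gap 85.62219728425374
scene {'K': array([[548.12165369,   0.        , 320.96663285],
       [  0.        , 548.12165369, 231.91233389],
       [  0.        ,   0.        ,   1.        ]]), 'k1': -0.11200098107968408, 'world_to_cam': array([[ 4.56657903e-01, -8.89469121e-01,  1.75568381e-02,
        -3.51723523e+02],
       [-4.68576183e-01, -2.57251165e-01, -8.45137976e-01,
         3.56912489e+02],
       [ 7.56240649e-01,  3.77712220e-01, -5.34259824e-01,
         1.03564751e+03],
       [ 0.00000000e+00,  0.00000000e+0
[... 452 characters left out ...]
 -8.91310436e-01, -4.49294540e-01,
         9.93278161e+02],
       [ 0.00000000e+00,  0.00000000e+00,  0.00000000e+00,
         1.00000000e+00]])}
wrist {'K': array([[355.83254876,   0.        , 317.21414073],
       [  0.        , 355.83254876, 250.43087979],
       [  0.        ,   0.        ,   1.        ]]), 'k1': -0.04214236725483864, 'world_to_cam': array([[ 4.16569946e-01,  9.09103022e-01, -1.08425787e-03,
        -6.24603270e+02],
       [ 8.59824230e-01, -3.93601475e-01,  3.25238638e-01,
        -4.21233332e+01],
       [ 2.95248663e-01, -1.36416913e-01, -9.45631351e-01,
         3.81029560e+02],
       [ 0.00000000e+00,  0.00000000e+00,  0.00000000e+00,
         1.00000000e+00]])}
```

View pics/scene0.png

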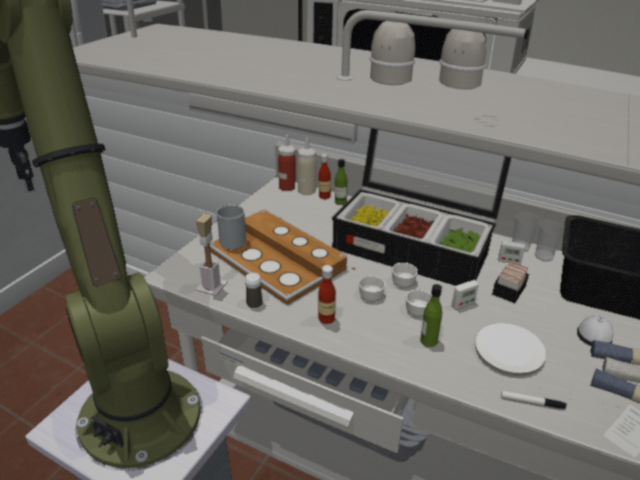

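View pics/side0.png

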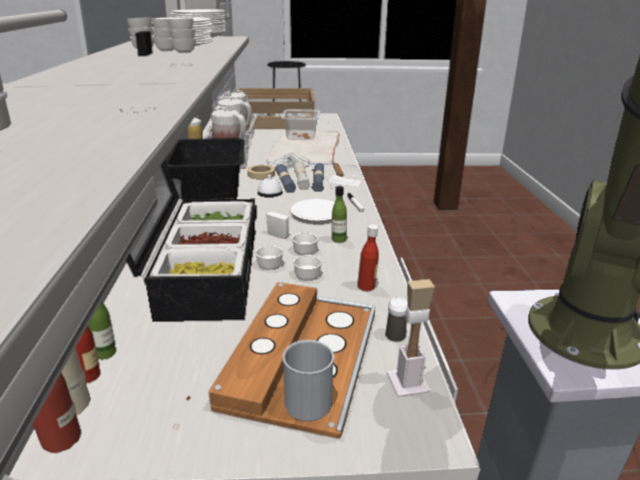

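View pics/wrist0.png

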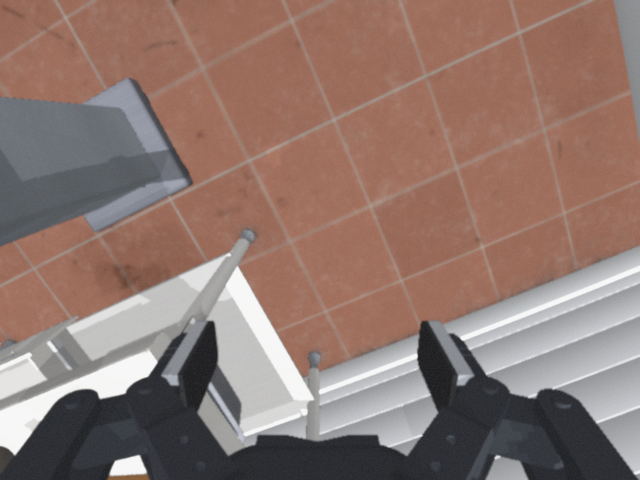

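Run:
```python
from plant import bot
import numpy as np
np.set_printoptions(precision=1,suppress=True)
for cam in ["scene","side"]:
    bot.snapshot(cam)
    for l in ["stand","crock","holder","brush_top","brush_foot","bottle_1","bottle_2","cup_a","shaker","timer","front_1","front_2","front_3","back_1","back_2","back_3"]:
        print(cam,l,[(round(float(d["p"]),2),np.array(d["centre"])) for d in bot.pinpoint(cam,l)[:6]])
print(bot.observe()["t"])
```

```text
scene stand [(0.75, array([580.7,  42. ,   1.8]))]
scene crock [(0.82, array([574.7, 175.4,  20.1])), (0.59, array([400.4, 120.6, 202.8]))]
scene holder [(0.89, array([400.2, 118.9,   0.9])), (0.21, array([ 647.4, -297.1,   -3.4]))]
scene brush_top [(0.73, array([400.4, 119.9, 201.8]))]
scene brush_foot []
scene bottle_1 [(0.77, array([ 467.2, -430.9,   -1.2])), (0.74, array([ 431.5, -188.7,   -0.9])), (0.63, array([393.2, -11.1,  -1.8]))]
scene bottle_2 [(0.77, array([ 467.2, -430.9,   -1.2])), (0.74, array([ 431.5, -188.7,   -0.9])), (0.63, array([393.2, -11.1,  -1.8]))]
scene cup_a [(0.88, array([ 557.7, -250. ,   -0.1])), (0.85, array([ 648.9, -297.6,   -1.1])), (0.66, array([ 563.9, -369.8,    2.9])), (0.38, array([399.8, 120.7,  -0.1]))]
scene shaker [(0.86, array([395.6, -11. ,   0.6])), (0.33, array([401.5, 121.8, 203.3]))]
scene timer [(0.9, array([ 632.5, -463.2,   -3.7])), (0.51, array([ 650.4, -296.7,   -2. ]))]
scene front_1 [(0.96, array([528.7,  24.6,  15.4])), (0.69, array([503.7, -50.3,  17.2])), (0.68, array([550.3,  95.5,  17.7]))]
scene front_2 [(0.96, array([528.
[... 1495 characters left out ...]
 array([526.9,  24.2,  18.3])), (0.69, array([502.4, -43.4,  19. ])), (0.64, array([549.6,  97.3,  17.2])), (0.26, array([ 427.9, -188.3,    1. ]))]
side front_3 [(0.86, array([526.9,  24.2,  18.3])), (0.69, array([502.4, -43.4,  19. ])), (0.64, array([549.6,  97.3,  17.2])), (0.26, array([ 427.9, -188.3,    1. ]))]
side back_1 [(0.65, array([546.3,  97.6,  16.9])), (0.62, array([628.7,  -5.6,  45. ])), (0.6, array([607.7, -81. ,  47.2]))]
side back_2 [(0.65, array([546.3,  97.6,  16.9])), (0.62, array([628.7,  -5.6,  45. ])), (0.6, array([607.7, -81. ,  47.2]))]
side back_3 [(0.65, array([546.3,  97.6,  16.9])), (0.62, array([628.7,  -5.6,  45. ])), (0.6, array([607.7, -81. ,  47.2]))]
1.85
```

```bash
cat > h.py <<'E'
from plant import bot
import numpy as np, cv2
from scipy.spatial.transform import Rotation as R
np.set_printoptions(precision=1,suppress=True)
def ci(n):
    c=bot.camera_info(n); return np.array(c["K"]),c["k1"],np.array(c["world_to_cam"])
def proj(n,P,c=None):
    K,k1,T=c or ci(n); P=np.atleast_2d(P); q=P@T[:3,:3].T+T[:3,3]; s=q[:,:2]/q[:,2:]
    r2=(s**2).sum(1,keepdims=True); s=s*(1+k1*r2); return s@K[:2,:2].T+K[:2,2]
def ray(n,uv,c=None):
    K,k1,T=c or ci(n); d=(np.atleast_2d(uv)-K[:2,2])/np.diag(K)[:2]; s=d.copy()
    for _ in range(20): s=d/(1+k1*(s**2).sum(1,keepdims=True))
    v=np.c_[s,np.ones(len(s))]@T[:3,:3]; o=-T[:3,:3].T@T[:3,3]; return o,v
def onplane(n,uv,z,c=None):
    o,v=ray(n,uv,c); return o+v*((z-o[2])/v[:,2:])
def snap(n,f=None,mark=None):
    im=bot.snapshot(n)[:,:,::-1].copy()
    if f: cv2.imwrite("pics/"+f,im)
    return im
def st():
    s=bot.observe(); r=R.from_quat(s["ee_rot"]).as_matrix(); return s,np.array(s["tool_pos"]),r
def yaw(r): return np.degrees(np.arctan2(r[1,0],r[0,0]))   # direction of tool x in world
def delta(target,yawdeg=None,grasp=True):
    """shift in tool axes from here to a grasp-point target; turn about tool y wanted"""
    s,p,r=st(); t=np.array(target,float)
    if grasp: t=t-6*r[:,1]
    d=r.T@(t-p); out=[d]
    if yawdeg is not None:
        dy=(yawdeg-yaw(r)+180)%360-180
        # tool y down: positive turn about y -> negative yaw
        print("turn rad (about tool y):",round(float(np.radians(-dy) if r[2,1]<0 else np.radians(dy)),3))
    print("t",round(s["t"],2),"pos",p,"yaw",round(float(yaw(r)),1),"gap",round(s["finger_gap"],1),"shift",d,"F",np.array(s["ft_force"]))
E
python3 - <<'E'
from h import *
s,p,r=st(); print(r.round(2)); 
o=-ci("wrist")[2][:3,:3].T@ci("wrist")[2][:3,3]; print("cam in tool",r.T@(o-p))
# marks
import sys
init=dict(f1=(550,96.5,15),f2=(528,24.5,15),f3=(503,-47,15),b1=(655,67,45),b2=(632,-6,45),b3=(608.5,-80,45))
for n in["scene","side"]:
    im=snap(n); 
    hsv=cv2.cvtColor(im,cv2.COLOR_BGR2HSV); w=((hsv[...,1]<60)&(hsv[...,2]>120)).astype(np.uint8)
    N,lab,stt,cen=cv2.connectedComponentsWithStats(w,connectivity=4)
    for k,P in init.items():
        u=proj(n,P)[0]; l=lab[int(round(u[1])),int(round(u[0]))]
        print(n,k,u,stt[l],onplane(n,cen[l],P[2])[0] if l else None)
E
```

```text
[[ 0.4  0.  -0.9]
 [ 0.9  0.   0.4]
 [ 0.  -1.   0. ]]
cam in tool [   0.1 -117.7   84.8]
scene f1 [252.2 254.7] [242 249  20  12 179] [551.3 100.   15. ]
scene f2 [270.6 266.4] [260 260  20  13 204] [528.1  27.8  15. ]
scene f3 [289.5 279.4] [279 273  21  13 217] [505.  -44.8  15. ]
scene b1 [281.1 230. ] [274 227  14   8  96] [653.1  67.2  45. ]
scene b2 [300.  240.9] [292 237  15   9 109] [630.6  -4.7  45. ]
scene b3 [320.2 252.6] [312 248  15  10 118] [607.  -77.5  45. ]
side f1 [321.7 369.4] [ 283  334   62   86 2573] [569.5 104.   15. ]
side f2 [330.9 343. ] [ 283  334   62   86 2573] [569.5 104.   15. ]
side f3 [340.5 320. ] [327 312  26  16 339] [504.9 -49.4  15. ]
side b1 [261.5 346.8] [251 338  23  15 277] [654.   62.5  45. ]
side b2 [275.3 321.8] [266 314  21  14 236] [630.7 -10.2  45. ]
side b3 [287.6 299.6] [279 293  20  13 192] [607.2 -83.   45. ]
```

Run:
```python
from h import *
delta((520,10,310),72,False)
```

```text
turn rad (about tool y): -0.117
t 1.95 pos [261.  567.9 256.3] yaw 65.3 gap 85.6 shift [-398.7  -53.7 -468.3] F [-0.4  0.2  0.1]
```

```bash
python3 -m pendant '[[[0,-25,0,0],[0,-29,0,0],[-28,0,-33,0],[-28,0,-33,0],[-28,0,-33,0],[-28,0,-33,0],[-28,0,-33,0],[-28,0,-33,0],[-28,0,-33,0],[-28,0,-33,0]]]'
python3 - <<'E'
from h import *
delta((520,10,310),72,False)
E
```

```text
t: 2.95
tool_pos: [407.8, 252.4, 310.6]
ee_rot: [0.595, 0.382, -0.381, -0.595]
ft_force: [0.0, 0.1, 0.8]
finger_gap: 85.4
turn rad (about tool y): -0.117
t 2.95 pos [407.8 252.4 310.6] yaw 65.3 gap 85.4 shift [-173.5    0.5 -203.2] F [0.  0.1 0.8]
```

```bash
python3 -m pendant '[[[-28,0,-33,0],[-28,0,-33,0],[-28,0,-33,0],[-28,0,-33,0],[-28,0,-33,0],[-28,0,-33,0],[-5,0,-5,-0.117],[0,0,0,0]]]'
python3 - <<'E'
from h import *
delta((520,10,310),72,False)
c=ci("wrist"); im=snap("wrist","w1.png")
for l in ["front_1","back_1","crock"]:
  print(l,[(round(float(d["p"]),2),np.array(d["centre"])) for d in bot.pinpoint("wrist",l)[:6]])
init=dict(f1=(551,97,15),f2=(528,25,15),f3=(505,-47,15),b1=(653.5,65,45),b2=(630.5,-7.5,45),b3=(607,-80,45))
hsv=cv2.cvtColor(im,cv2.COLOR_BGR2HSV); w=((hsv[...,1]<60)&(hsv[...,2]>120)).astype(np.uint8)
N,lab,stt,cen=cv2.connectedComponentsWithStats(w,connectivity=4)
for k,P in init.items():
        u=proj("wrist",P,c)[0]; 
        try: l=lab[int(round(u[1])),int(round(u[0]))]
        except IndexError: print(k,u); continue
        print(k,u,stt[l],onplane("wrist",cen[l],P[2],c)[0] if l else None)
E
```

```text
t: 3.75
tool_pos: [519.9, 10.1, 310.1]
ee_rot: [0.572, 0.415, -0.415, -0.572]
ft_force: [0.3, 1.3, 0.6]
finger_gap: 85.3
turn rad (about tool y): -0.002
t 3.75 pos [519.9  10.1 310.1] yaw 71.9 gap 85.3 shift [-0.1  0.1 -0.1] F [0.3 1.3 0.6]
front_1 [(0.94, array([548.1, 100.6,  10.9])), (0.86, array([522.6,  27.7,  14.8])), (0.69, array([505. , -42.9,  17.3])), (0.57, array([400.9, 121.5, 204.1])), (0.49, array([401.2, 114.7, 102.8]))]
back_1 [(0.96, array([650.4,  67.5,  46.4])), (0.95, array([604.9, -79.1,  45.1])), (0.71, array([624.8,  -7.6,  44.4]))]
crock [(0.94, array([576.4, 176.2,  21.1]))]
f1 [395.1 206.8] [ 376  184   43   43 1457] [549.2  99.9  15. ]
f2 [331.1 207. ] [ 311  184   44   43 1473] [526.1  27.6  15. ]
f3 [267.  207.4] [ 248  185   42   42 1382] [503.5 -44.8  15. ]
b1 [395.  300.3] [381 284  32  30 757] [651.5  67.3  45. ]
b2 [331.6 300.8] [317 284  33  30 760] [628.3  -5.2  45. ]
b3 [267.9 300.8] [253 285  33  29 755] [605.1 -77.7  45. ]
```

View pics/w1.png

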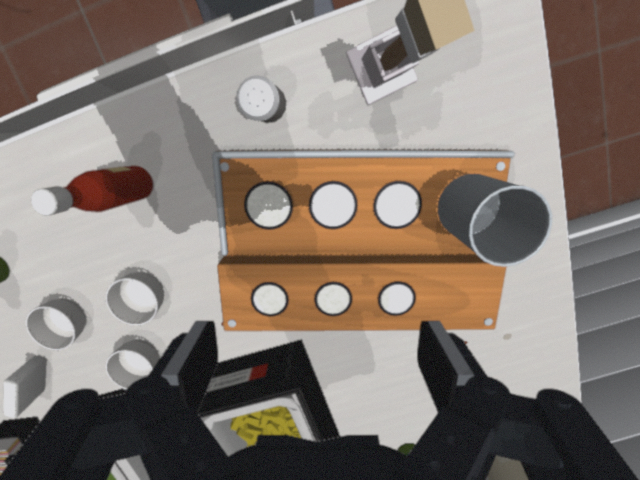

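Run:
```python
from h import *
delta((495,-205,290),72,False)
```

```text
turn rad (about tool y): 0.0
t 3.95 pos [519.2  13.6 310.4] yaw 72.0 gap 85.5 shift [-215.4   20.2  -44.5] F [-0.  -0.3 -0. ]
```

```bash
python3 -m pendant '[[[-43,4,-9,0],[-43,4,-9,0],[-43,4,-9,0],[-43,4,-9,0],[-43,4,-9,0],[0,0,0,0],[0,0,0,0]]]'
python3 - <<'E'
from h import *
for i in range(3):
  c=ci("wrist"); im=snap("wrist","w2.png"); print(st()[1], st()[0]["t"])
  m=bot.regions_of("wrist","bottle_1"); print([(round(float(d["p"]),2),np.argwhere(d["mask"]).mean(0)[::-1],d["mask"].sum()) for d in m])
  print([(round(float(d["p"]),2),np.array(d["centre"])) for d in bot.pinpoint("wrist","bottle_1")])
E
```

```text
t: 4.65
tool_pos: [495.9, -206.0, 290.2]
ee_rot: [-0.572, -0.415, 0.415, 0.573]
ft_force: [0.2, 0.9, -0.6]
finger_gap: 85.5
[ 496.3 -204.7  290.3] 4.7
[(0.7, array([310.6, 143.4]), np.int64(1677)), (0.56, array([ 99.5, 264.3]), np.int64(3955)), (0.17, array([285.6, 348. ]), np.int64(2170))]
[(0.95, array([ 468.7, -429.4,   -0.4])), (0.84, array([ 431.8, -186.3,   -3. ])), (0.38, array([625.3,  -5.4,  47.6]))]
[ 496.6 -204.2  290.5] 4.85
[(0.73, array([308.4, 142.8]), np.int64(1746)), (0.73, array([ 97.2, 262.6]), np.int64(3977)), (0.27, array([202.5, 300. ]), np.int64(2320))]
[(0.89, array([ 431.4, -188. ,   -3.7])), (0.62, array([ 468.5, -430.6,    2.8]))]
[ 496.3 -205.1  290.5] 5.0
[(0.86, array([309.7, 142.7]), np.int64(1732))]
[(0.63, array([ 466.9, -429. ,    1.2])), (0.62, array([ 433.6, -191.1,    1.3])), (0.34, array([505. , -42.4,  15.1]))]
```

View pics/w2.png

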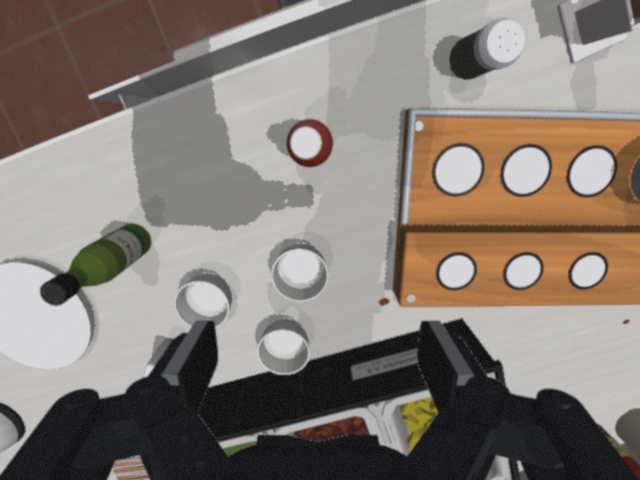

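Run:
```python
from h import *
c=ci("wrist")
im=snap("wrist"); hsv=cv2.cvtColor(im,cv2.COLOR_BGR2HSV)
roi=((hsv[...,1]<50)&(hsv[...,2]>150)).astype(np.uint8)
N,lab,stt,cen=cv2.connectedComponentsWithStats(roi,connectivity=4); l=lab[143,306]; print(stt[l],cen[l],onplane("wrist",cen[l],154,c))
red=((hsv[...,2]<140)&(hsv[...,1]>120)&((hsv[...,0]<12)|(hsv[...,0]>170))).astype(np.uint8); red[:, :260]=0;red[:,360:]=0;red[:100]=0;red[200:]=0
ys,xs=np.nonzero(red); print(xs.min(),xs.max(),ys.min(),ys.max())
h=cv2.convexHull(np.c_[xs,ys].astype(np.int32)); (x,y),r=cv2.minEnclosingCircle(h); print(x,y,r,onplane("wrist",[x,y],75,c))
t=onplane("wrist",cen[l],154,c)[0]; delta([t[0],t[1],175],None,True)
```

```text
[292 126  31  33 783] [306.8 142.2] [[ 421.8 -188.8  154. ]]
289 332 120 165
310.5 142.72222900390625 22.727828979492188 [[ 425.2 -188.7   75. ]]
t 5.15 pos [ 496.1 -205.8  290.4] yaw 72.1 gap 85.5 shift [ -6.7 109.3  76. ] F [ 0.  -0.  -0.4]
```

```bash
python3 -m pendant '[[[-2,20,25,0],[-3,25,30,0],[-2,25,21,0],[0,20,0,0],[0,0,0,0],[0,0,0,0]]]' -0.06 40
python3 - <<'E'
from h import *
c=ci("wrist"); im=snap("wrist","w3.png")
delta([421.8,-188.8,144],72)
E
```

```text
t: 5.75
tool_pos: [422.1, -189.6, 200.8]
ee_rot: [0.572, 0.416, -0.416, -0.572]
ft_force: [0.4, 0.1, -0.1]
finger_gap: 45.2
turn rad (about tool y): 0.0
t 5.8 pos [ 422.5 -189.8  201.2] yaw 72.0 gap 45.2 shift [ 0.7 51.2  1.1] F [0.2 0.1 1.3]
```

View pics/w3.png

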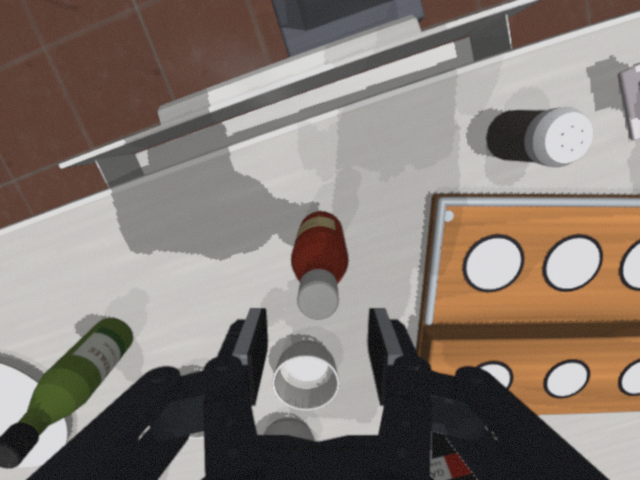

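```bash
python3 -m pendant '[[[0,17,0,0],[0,17,0,0],[1,17,1,0],[0,0,0,0]]]'; python3 -m pendant '[[[0,0,0,0],[0,0,0,0],[0,0,0,0],[0,0,0,0],[0,0,0,0]]]' 1 40
```

```text
t: 6.2
tool_pos: [421.0, -188.0, 148.7]
ee_rot: [-0.571, -0.416, 0.416, 0.572]
ft_force: [-0.7, 0.3, 0.1]
finger_gap: 45.4
t: 6.7
tool_pos: [421.9, -188.5, 150.5]
ee_rot: [0.573, 0.416, -0.415, -0.571]
ft_force: [0.9, 0.6, 7.0]
finger_gap: 20.7
```

```bash
python3 -m pendant '[[[0,-25,0,0],[0,-40,0,0],[0,-45,0,0],[0,0,0,0],[0,0,0,0]]]'
python3 - <<'E'
from h import *
print("box", onplane("side",[[155,312],[241,315]],0), onplane("scene",[[335,248],[473,278]],0))
print("boxtop", onplane("side",[[151,272],[243,277]],75), onplane("scene",[[337,215],[380,188]],75))
snap("side","s1.png"); snap("scene","c1.png"); print(st()[1],st()[0]["finger_gap"])
for n in ["side","scene"]:
  bot.snapshot(n); print([(round(float(d["p"]),2),np.array(d["centre"])) for d in bot.pinpoint(n,"bottle_1")])
a=cv2.imread("pics/s1.png")[150:400,200:460]; cv2.imwrite("pics/s1c.png",cv2.resize(a,None,fx=3,fy=2.4))
E
```

```text
t: 7.2
tool_pos: [421.0, -188.3, 260.0]
ee_rot: [0.573, 0.416, -0.415, -0.571]
ft_force: [-0.3, 0.2, -2.7]
finger_gap: 20.9
box [[ 888.6 -110.7    0. ]
 [ 706.3  -93.7    0. ]] [[ 707.2  -76.7    0. ]
 [ 754.3 -459.3    0. ]]
boxtop [[ 895.4 -149.5   75. ]
 [ 699.9 -122.4   75. ]] [[ 758.8  -55.3   75. ]
 [ 971.5 -100.5   75. ]]
[ 420.  -187.9  258.2] 20.74812011919112
[(0.89, array([ 427., -188.,  108.])), (0.78, array([ 472.2, -425.4,    4.1])), (0.3, array([548.8,  94. ,  17.1]))]
[(0.73, array([ 429.5, -189.3,  108.6])), (0.63, array([ 465.8, -432.7,   -2.1]))]
```

View pics/s1c.png

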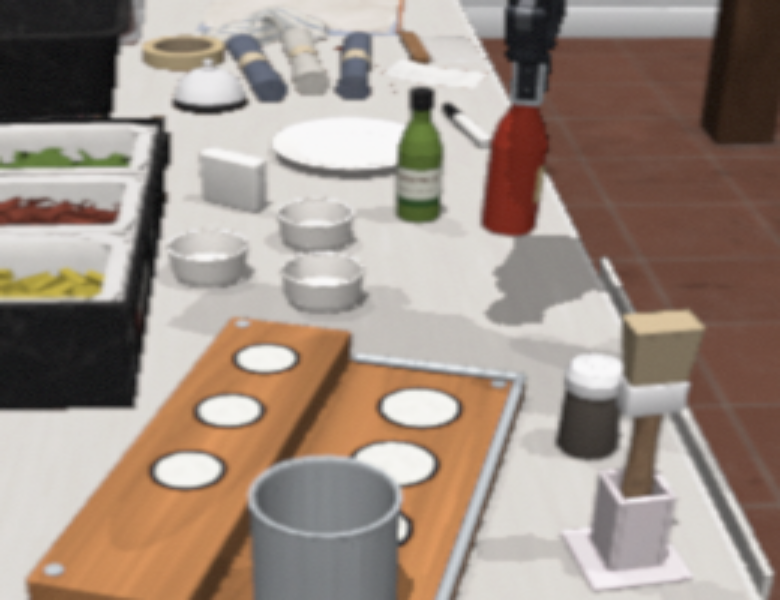

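View pics/c1.png

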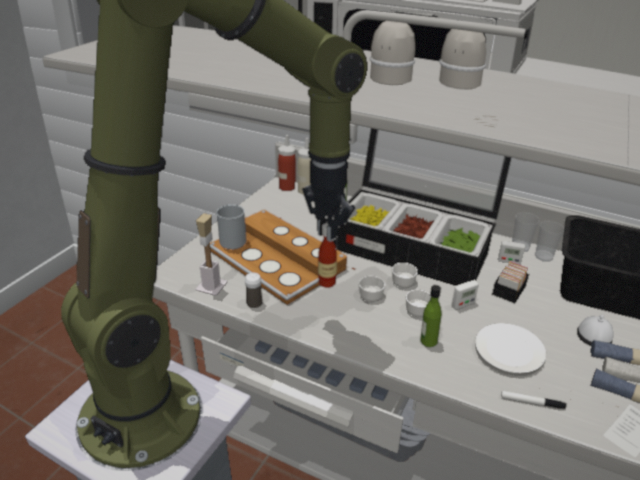

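Run:
```python
from h import *
delta([645.7,66.2,255],72,False)
```

```text
turn rad (about tool y): 0.0
t 7.5 pos [ 420.4 -188.   258.2] yaw 72.0 gap 20.6 shift [ 311.3    2.9 -135.9] F [ 0.4  0.2 -2.5]
```

```bash
python3 -m pendant '[[[20,0,-9,0],[40,0,-17,0],[40,0,-17,0],[40,0,-17,0],[40,0,-18,0],[40,1,-18,0],[40,1,-18,0],[35,1,-15,0],[16,0,-7,0],[0,0,0,0]]]'; python3 -m pendant '[[[0,0,0,0],[0,0,0,0]]]';python3 - <<'E'
from h import *
delta([645.7,66.2,197],72,False)
snap("wrist","w4.png")
E
```

```text
t: 8.5
tool_pos: [647.1, 69.3, 254.2]
ee_rot: [-0.57, -0.417, 0.417, 0.572]
ft_force: [-0.4, -0.6, -1.0]
finger_gap: 20.6
t: 8.7
tool_pos: [645.6, 64.1, 255.8]
ee_rot: [0.572, 0.415, -0.416, -0.572]
ft_force: [-0.3, 0.0, -3.1]
finger_gap: 20.4
turn rad (about tool y): -0.001
t 8.7 pos [645.6  64.1 255.8] yaw 71.9 gap 20.4 shift [ 2.1 58.8  0.5] F [-0.3  0.  -3.1]
```

View pics/w4.png

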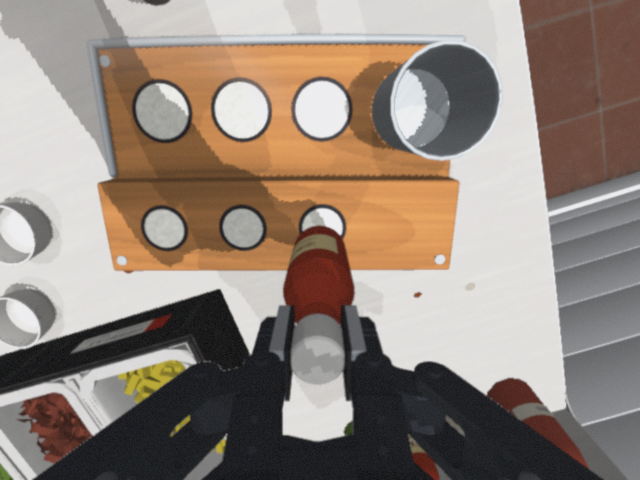

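```bash
python3 -m pendant '[[[1,20,0,0],[1,20,0,0],[0,13,0,0],[0,0,0,0],[0,0,0,0]]]'
python3 - <<'E'
from h import *
print(onplane("scene",[[287,188],[308,192],[325,197]],0))
delta([645.7,66.2,196],72,False)
c=ci("wrist"); im=snap("wrist","w5.png")
bot.snapshot("side"); print([(round(float(d["p"]),2),np.array(d["centre"])) for d in bot.pinpoint("side","bottle_1")])
bot.snapshot("scene"); print([(round(float(d["p"]),2),np.array(d["centre"])) for d in bot.pinpoint("scene","bottle_1")])
snap("side","s2.png")
E
```

```text
t: 9.25
tool_pos: [647.0, 67.0, 203.8]
ee_rot: [0.572, 0.416, -0.415, -0.572]
ft_force: [0.9, 0.0, -2.2]
finger_gap: 20.7
[[954.5 223.1   0. ]
 [963.6 147.7   0. ]
 [960.1  82.7   0. ]]
turn rad (about tool y): -0.0
t 9.25 pos [647.   67.  203.8] yaw 72.0 gap 20.7 shift [-1.1  7.8  1. ] F [ 0.9  0.  -2.2]
[(0.92, array([653.4,  69.2,  56.2])), (0.75, array([ 470.3, -427.8,    3.3]))]
[(0.88, array([ 466.8, -432.2,    1.1])), (0.57, array([659. ,  69.7,  57.1]))]
```

View pics/w5.png

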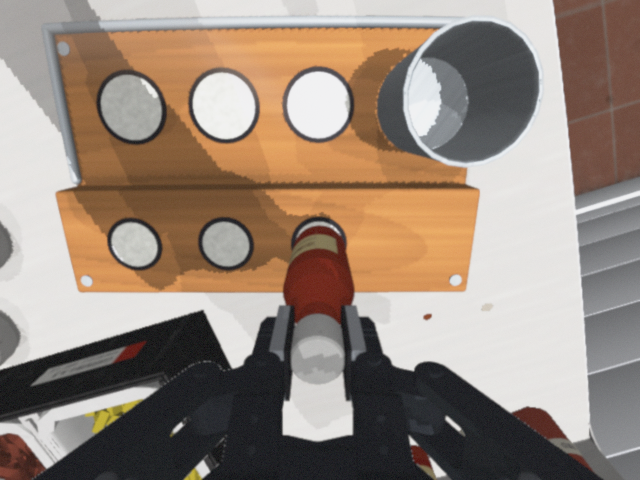

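View pics/s2.png

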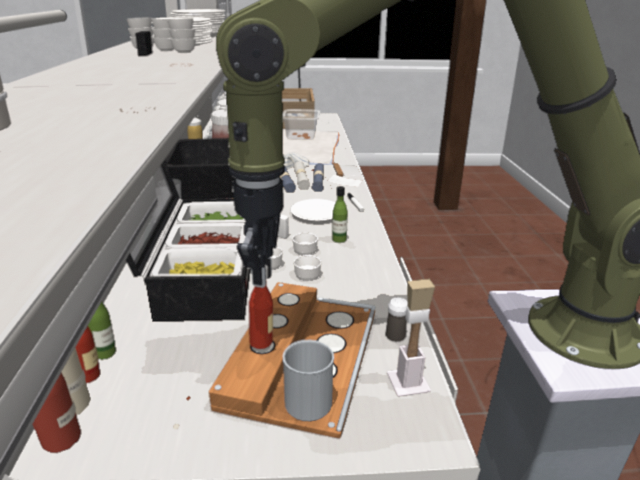

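```bash
python3 -m pendant '[[[-1,4,1,0],[0,3,0,0],[0,0,0,0],[0,0,0,0]]]'
python3 - <<'E'
from h import *
delta([645.7,66.2,194],72,False)
E
```

```text
t: 9.95
tool_pos: [645.5, 66.9, 196.1]
ee_rot: [-0.572, -0.416, 0.416, 0.572]
ft_force: [-0.5, 1.2, -1.1]
finger_gap: 20.6
turn rad (about tool y): 0.0
t 9.95 pos [645.5  66.9 196.1] yaw 72.0 gap 20.6 shift [-0.6  2.1 -0.4] F [-0.5  1.2 -1.1]
```

```bash
for i in 1 2; do python3 -m pendant '[[[0,1,0,0],[0,0,0,0]]]' | egrep 'tool_pos|force'; done
```

```text
tool_pos: [645.9, 66.8, 195.7]
ft_force: [-0.1, -0.2, 2.7]
tool_pos: [646.4, 66.8, 195.7]
ft_force: [-1.5, -0.9, 7.1]
```

```bash
python3 -m pendant '[[[0,0,0,0],[0,0,0,0],[0,0,0,0],[0,-5,0,0],[0,-20,0,0],[0,-35,0,0],[0,0,0,0],[0,0,0,0]]]' -0.1
python3 - <<'E'
from h import *
snap("side","s3.png");snap("scene","c3.png")
for n in ["side","scene"]:
  bot.snapshot(n); print([(round(float(d["p"]),2),np.array(d["centre"])) for d in bot.pinpoint(n,"bottle_1")])
a=cv2.imread("pics/s3.png")[200:420,180:400]; b=cv2.imread("pics/c3.png")[150:310,180:380]
cv2.imwrite("pics/s3c.png",np.hstack([cv2.resize(a,(400,400)),cv2.resize(b,(400,400))]))
delta([495,-390,290],72,False)
E
```

```text
t: 11.15
tool_pos: [646.0, 67.0, 255.4]
ee_rot: [0.572, 0.416, -0.415, -0.572]
ft_force: [-0.9, -0.6, -0.2]
finger_gap: 46.8
[(0.84, array([650.3,  66.7,  46.2])), (0.63, array([ 472.1, -429.5,    2.9]))]
[(0.91, array([ 469. , -433.3,   -0.4])), (0.84, array([652.5,  66.6,  47.3])), (0.57, array([529.3,  28.1,  19. ]))]
turn rad (about tool y): 0.0
t 11.45 pos [645.3  66.8 253.4] yaw 72.0 gap 46.8 shift [-480.9  -36.3    2. ] F [ 0.4 -0.3  0.5]
```

View pics/s3c.png

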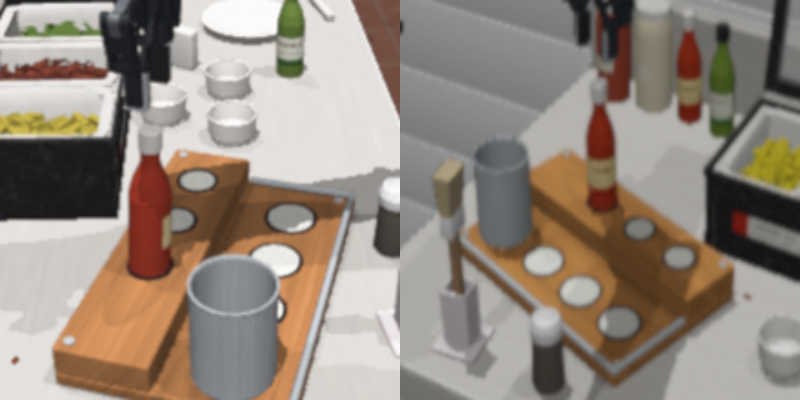

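```bash
python3 -m pendant '[[[0,-30,0,0],[-45,-7,0,0],[-48,0,0,0],[-48,0,0,0],[-48,0,0,0],[-48,0,0,0],[-48,0,0,0],[-48,0,0,0],[-48,0,0,0],[-48,0,0,0]]]'
python3 - <<'E'
from h import *
delta([537,-446,290],72,False)
E
```

```text
t: 12.45
tool_pos: [512.3, -342.8, 291.0]
ee_rot: [-0.572, -0.416, 0.416, 0.572]
ft_force: [1.1, -0.2, -0.2]
finger_gap: 46.9
turn rad (about tool y): 0.0
t 12.45 pos [ 512.3 -342.8  291. ] yaw 72.0 gap 46.9 shift [-90.5   1.  -55.4] F [ 1.1 -0.2 -0.2]
```

```bash
python3 -m pendant '[[[-40,0,-25,0],[-40,0,-25,0],[-10,0,-5,0],[0,0,0,0],[0,0,0,0],[0,0,0,0]]]'
python3 - <<'E'
from h import *
c=ci("wrist"); im=snap("wrist","w6.png"); print(st()[1])
hsv=cv2.cvtColor(im,cv2.COLOR_BGR2HSV); u=proj("wrist",(468,-430,75),c)[0]; print(u)
for d in bot.regions_of("wrist","bottle_1"): print(round(float(d["p"]),2),np.argwhere(d["mask"]).mean(0)[::-1],d["mask"].sum())
a=im[60:260,220:420]; cv2.imwrite("pics/w6c.png",cv2.resize(a,(600,600)))
E
```

```text
t: 13.05
tool_pos: [538.4, -441.6, 291.6]
ee_rot: [-0.571, -0.417, 0.416, 0.572]
ft_force: [-0.4, 1.2, 0.3]
finger_gap: 46.8
[ 538.4 -441.7  291.8]
[305.  145.2]
0.59 [310.7 143.9] 1776
```

View pics/w6c.png

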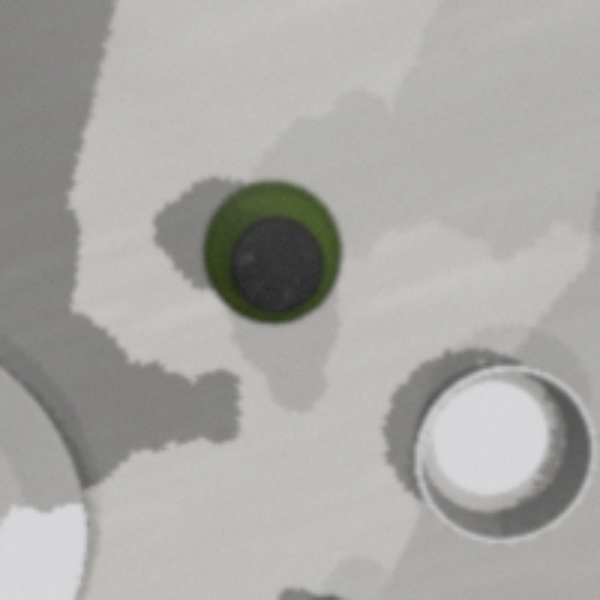

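View pics/w6.png

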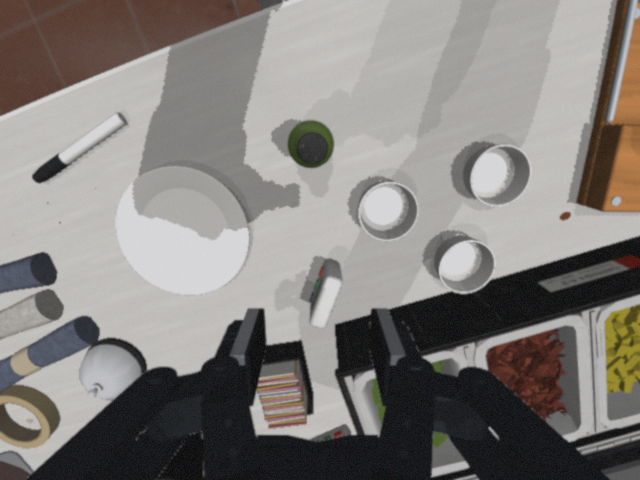

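Run:
```python
from h import *
c=ci("wrist"); print(onplane("wrist",[312.3,148],154,c),onplane("wrist",[311,144],73,c), onplane("wrist",[[388,211],[498,175],[466,265]],37,c))
t=onplane("wrist",[312.3,148],154,c)[0]; delta([t[0],t[1],200],72)
```

```text
[[ 468.9 -422.8  154. ]] [[ 468.7 -425.1   73. ]] [[ 560.5 -369.1   37. ]
 [ 558.2 -249.4   37. ]
 [ 648.  -299.7   37. ]]
turn rad (about tool y): 0.003
t 13.15 pos [ 538.3 -442.   292. ] yaw 72.1 gap 46.9 shift [-3.1 85.9 72. ] F [1.  0.7 0.8]
```

```bash
python3 -m pendant '[[[-1,20,20,0],[-1,30,26,0],[-1,28,26,0],[0,8,0,0],[0,0,0,0],[0,0,0,0]]]' -0.06
python3 - <<'E'
from h import *
snap("wrist","w7.png")
delta([468.9,-422.8,144],72)
E
```

```text
t: 13.75
tool_pos: [469.9, -424.3, 206.6]
ee_rot: [0.573, 0.416, -0.416, -0.571]
ft_force: [0.1, 0.2, 1.3]
finger_gap: 45.2
turn rad (about tool y): 0.002
t 13.8 pos [ 470.1 -424.5  206.7] yaw 72.1 gap 45.2 shift [ 1.3 56.7  1.8] F [0.1 0.5 0.4]
```

View pics/w7.png

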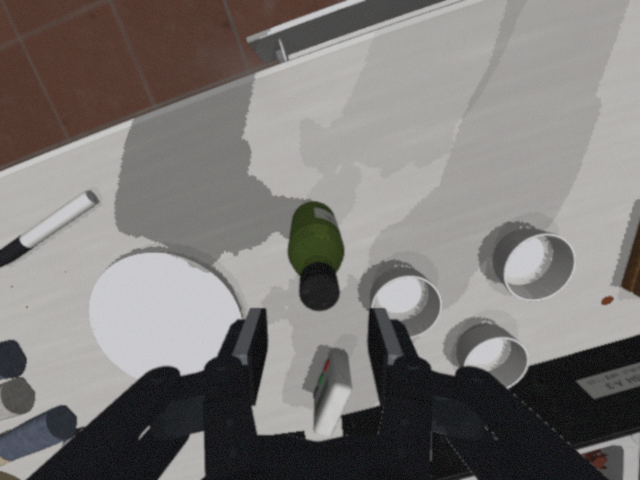

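```bash
python3 -m pendant '[[[1,19,1,0],[0,19,1,0],[0,18,0,0],[0,0,0,0]]]'; python3 -m pendant '[[[0,0,0,0],[0,0,0,0],[0,0,0,0],[0,0,0,0],[0,0,0,0]]]' 1 40;  python3 - <<'E'
from h import *
print(st()[1],st()[0]["ft_force"])
E
python3 -m pendant '[[[0,-15,0,0],[0,-40,0,0],[0,-45,0,0],[0,0,0,0],[0,0,0,0],[0,0,0,0]]]'
python3 - <<'E'
from h import *
for n in ["side","scene"]:
  snap(n,n+"4.png"); print([(round(float(d["p"]),2),np.array(d["centre"])) for d in bot.pinpoint(n,"bottle_1")])
c=ci("wrist");snap("wrist","w8.png"); print(st()[1])
a=cv2.imread("pics/side4.png")[120:340,240:460]; b=cv2.imread("pics/scene4.png")[210:370,340:540]
cv2.imwrite("pics/s4c.png",np.hstack([cv2.resize(a,(400,400)),cv2.resize(b,(400,400))]))
E
```

```text
t: 14.2
tool_pos: [467.1, -422.1, 147.9]
ee_rot: [-0.571, -0.416, 0.416, 0.573]
ft_force: [-0.3, -0.2, -0.2]
finger_gap: 45.1
t: 14.7
tool_pos: [467.5, -423.6, 150.9]
ee_rot: [0.573, 0.416, -0.415, -0.571]
ft_force: [-0.5, -0.5, 6.1]
finger_gap: 20.8
[ 467.5 -423.6  150.9] [-0.5 -0.5  6.1]
t: 15.3
tool_pos: [466.1, -422.1, 247.9]
ee_rot: [-0.571, -0.416, 0.416, 0.573]
ft_force: [-0.3, 0.2, -1.8]
finger_gap: 20.2
[(0.71, array([650.8,  68.4,  46. ])), (0.64, array([ 468.4, -424.3,  101. ]))]
[(0.83, array([ 465. , -425.5,   97.6]))]
[ 466.4 -422.5  248.2]
```

View pics/s4c.png

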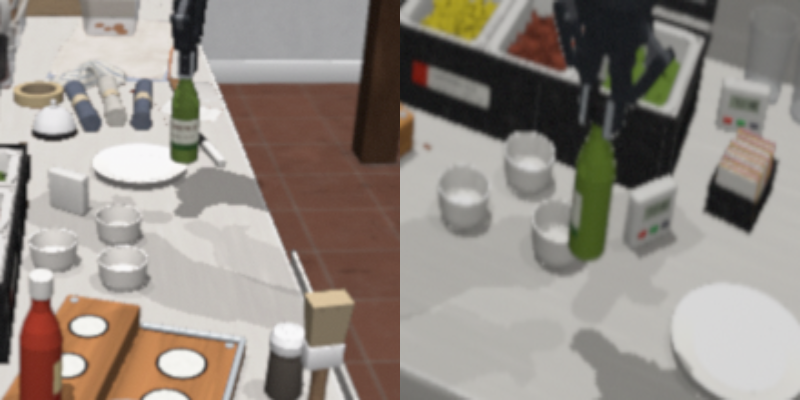

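View pics/w8.png

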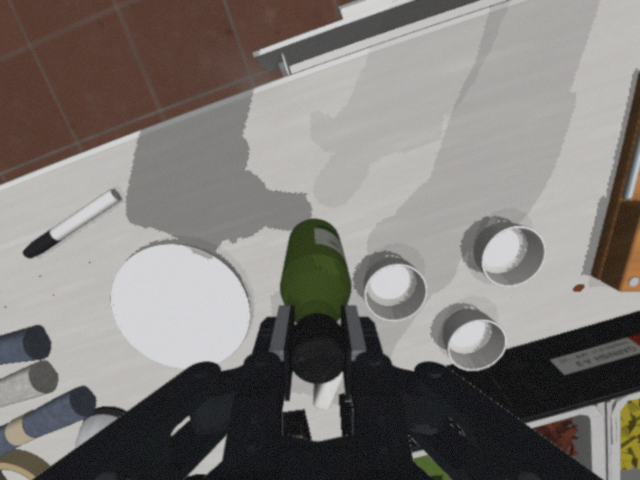

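Run:
```python
from h import *
delta([630.2,-3.9,255],72,False)
```

```text
turn rad (about tool y): 0.0
t 15.55 pos [ 466.4 -422.5  248.2] yaw 72.0 gap 20.6 shift [448.7  -6.5 -26.5] F [-0.5 -0.3 -1.8]
```

```bash
python3 -m pendant '[[[25,-4,-1,0],[49,-3,-3,0],[49,0,-3,0],[49,0,-3,0],[49,0,-3,0],[49,0,-3,0],[49,0,-3,0],[49,0,-3,0],[40,0,-3,0],[30,0,-2,0]]]'; python3 -m pendant '[[[10,0,0,0],[0,0,0,0],[0,0,0,0]]]'
python3 - <<'E'
from h import *
delta([630.2,-3.9,204],72,False)
E
```

```text
t: 16.55
tool_pos: [628.2, -10.7, 255.7]
ee_rot: [-0.571, -0.417, 0.417, 0.572]
ft_force: [0.1, -0.3, -1.7]
finger_gap: 20.8
t: 16.85
tool_pos: [630.2, -6.8, 256.0]
ee_rot: [0.573, 0.415, -0.416, -0.572]
ft_force: [-0.4, -0.9, -1.7]
finger_gap: 20.4
turn rad (about tool y): -0.001
t 16.85 pos [630.2  -6.8 256. ] yaw 71.9 gap 20.4 shift [ 2.8 51.9  0.9] F [-0.4 -0.9 -1.7]
```

```bash
python3 -m pendant '[[[1,17,1,0],[1,17,0,0],[0,18,0,0],[0,0,0,0],[0,0,0,0]]]'
python3 - <<'E'
from h import *
delta([630.2,-3.9,196],72,False)
for n in ["side","scene"]:
  snap(n,n+"5.png"); print([(round(float(d["p"]),2),np.array(d["centre"])) for d in bot.pinpoint(n,"bottle_1")])
snap("wrist","w9.png")
print(st()[1])
E
```

```text
t: 17.35
tool_pos: [630.1, -4.7, 204.6]
ee_rot: [0.573, 0.415, -0.415, -0.572]
ft_force: [0.6, -0.1, -1.1]
finger_gap: 20.5
turn rad (about tool y): -0.002
t 17.35 pos [630.1  -4.7 204.6] yaw 71.9 gap 20.5 shift [0.8 8.6 0.2] F [ 0.6 -0.1 -1.1]
[(0.81, array([651.3,  67.6,  46.7])), (0.66, array([632.2,  -8.7,  56.5])), (0.48, array([ 559.8, -367.4,   -0.6]))]
[(0.74, array([631.5, -11. ,  55.2]))]
[630.7  -3.1 205.2]
```

View pics/w9.png

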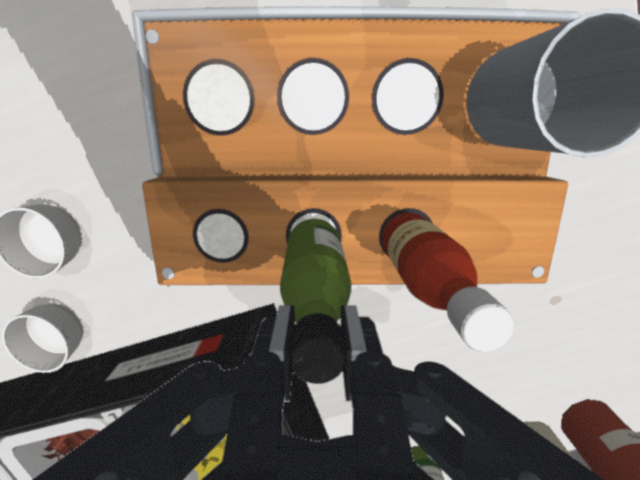

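```bash
python3 -m pendant '[[[1,4,0,0],[0,3,0,0],[0,0,0,0],[0,1,0,0],[0,0,0,0]]]';  for i in 1 2; do python3 -m pendant '[[[0,1,0,0],[0,0,0,0]]]' | egrep 'tool_pos|force'; done
```

```text
t: 18.1
tool_pos: [630.7, -1.8, 196.2]
ee_rot: [-0.572, -0.416, 0.416, 0.572]
ft_force: [-0.3, 0.3, -2.1]
finger_gap: 20.8
tool_pos: [631.2, -1.8, 196.0]
ft_force: [0.0, 0.6, 3.8]
tool_pos: [631.7, -1.7, 195.9]
ft_force: [0.3, 0.7, 8.8]
```

```bash
python3 -m pendant '[[[0,-1,0,0],[0,0,0,0],[0,0,0,0],[0,-5,0,0],[0,-20,0,0],[0,-35,0,0],[0,0,0,0],[0,0,0,0]]]' -0.1
python3 - <<'E'
from h import *
for n in ["side","scene"]:
  snap(n,n+"6.png"); print([(round(float(d["p"]),2),np.array(d["centre"])) for d in bot.pinpoint(n,"bottle_1")])
snap("wrist","w10.png")
print(st()[1])
a=cv2.imread("pics/side6.png")[200:420,180:400]; b=cv2.imread("pics/scene6.png")[170:310,200:360]
cv2.imwrite("pics/s6c.png",np.hstack([cv2.resize(a,(400,400)),cv2.resize(b,(400,400))]))
E
```

```text
t: 19.3
tool_pos: [631.0, -1.9, 256.2]
ee_rot: [0.572, 0.416, -0.415, -0.572]
ft_force: [-0.1, 0.3, -0.1]
finger_gap: 46.9
[(0.82, array([632. ,  -6.5,  50.4])), (0.56, array([651.3,  69.2,  44.8]))]
[(0.82, array([631.4,  -9.1,  42.6])), (0.81, array([653.8,  66.9,  48.4]))]
[630.2  -1.8 254.3]
```

View pics/s6c.png

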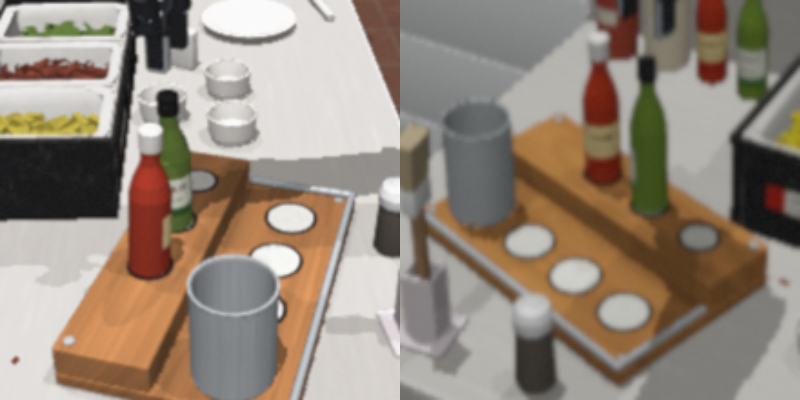

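View pics/w10.png

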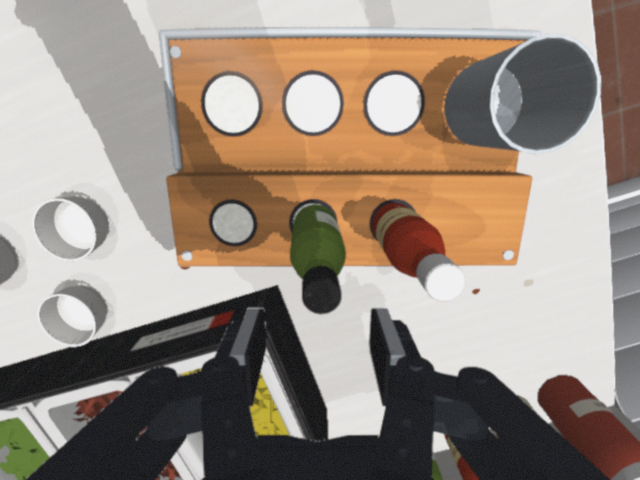

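```bash
python3 - <<'E'
from h import *
delta([610,-275,270],72,False)
E
python3 -m pendant '[[[0,-16,0,0],[-30,0,-13,0],[-47,0,-12,0],[-47,0,-12,0],[-47,0,-12,0],[-47,0,-12,0],[-47,0,-12,0],[0,0,0,0],[0,0,0,0],[0,0,0,0]]]' 0.1;python3 - <<'E'
from h import *
c=ci("wrist");im=snap("wrist","w11.png")
print(st()[1])
for d in bot.regions_of("wrist","cup_a"):
    m=d["mask"].astype(np.uint8); cs,_=cv2.findContours(m,0,1); k=max(cs,key=cv2.contourArea); (x,y),(a,b),an=cv2.fitEllipse(cv2.convexHull(k)); 
    print(round(float(d["p"]),2),m.sum(),x,y,a,b,onplane("wrist",[x,y],37,c)[0])
print([(round(float(d["p"]),2),np.array(d["centre"])) for d in bot.pinpoint("wrist","cup_a")])
E
```

```text
turn rad (about tool y): 0.0
t 19.55 pos [630.2  -1.8 254.3] yaw 72.0 gap 46.8 shift [-266.1  -15.7  -65.1] F [ 0.  -0.8 -0.1]
t: 20.55
tool_pos: [618.6, -274.8, 270.7]
ee_rot: [-0.571, -0.416, 0.416, 0.572]
ft_force: [0.3, 0.8, -0.1]
finger_gap: 38.7
[ 618.8 -274.4  271. ]
0.88 3656 326.674072265625 150.39608764648438 66.77550506591797 69.30155944824219 [ 559.5 -245.6   37. ]
0.7 3374 210.91162109375 190.54183959960938 64.38797760009766 66.78256225585938 [ 560.8 -366.2   37. ]
0.55 2937 305.0198974609375 250.5603485107422 60.633583068847656 61.752784729003906 [ 649.1 -297.3   37. ]
[(0.94, array([ 564. , -370.2,    1.3])), (0.86, array([ 646.9, -299.4,    1.8])), (0.78, array([ 564.1, -248.1,   -1.2]))]
```

View pics/w11.png

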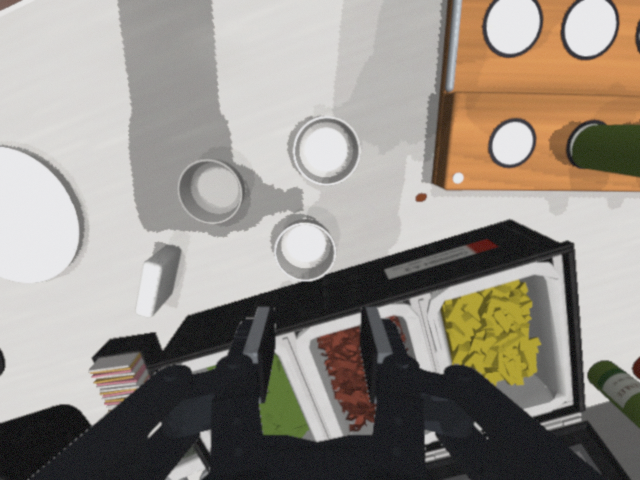

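Run:
```python
from h import *
delta([550.3,-274.1,75],72)
```

```text
turn rad (about tool y): 0.003
t 20.7 pos [ 618.9 -274.5  271.3] yaw 72.2 gap 38.5 shift [-20.8 190.3  65.4] F [ 0.2 -0.5  0.2]
```

```bash
python3 -m pendant '[[[-5,20,15,0],[-6,40,20,0],[-5,45,20,0],[-5,45,10,0],[0,40,0,0],[0,0,0,0],[0,0,0,0]]]' 0.15;python3 - <<'E'
from h import *
snap("wrist","w12.png")
delta([550.3,-274.1,30],72)
E
```

```text
t: 21.4
tool_pos: [550.7, -275.6, 81.9]
ee_rot: [-0.572, -0.416, 0.416, 0.572]
ft_force: [0.3, 0.1, 0.9]
finger_gap: 36.3
turn rad (about tool y): 0.002
t 21.45 pos [ 551.6 -276.2   83.1] yaw 72.1 gap 36.6 shift [ 1.6 47.1  2. ] F [-0.1 -0.5  0.5]
```

View pics/w12.png

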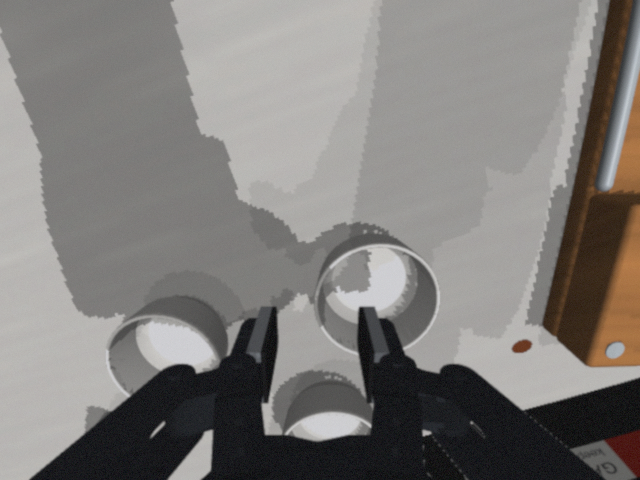

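```bash
python3 - <<'E'
from h import *
c=ci("wrist"); print(onplane("wrist",[[377,299],[318,299],[438,299]],37,c))
E
python3 -m pendant '[[[1,20,1,0],[1,18,1,0],[0,9,0,0],[0,0,0,0],[0,0,0,0]]]';python3 - <<'E'
from h import *
snap("wrist","w13.png")
delta([550.3,-274.1,30],72)
E
```

```text
[[ 559.1 -246.1   37. ]
 [ 549.8 -274.8   37. ]
 [ 568.9 -216.2   37. ]]
t: 21.95
tool_pos: [549.7, -274.3, 35.8]
ee_rot: [0.573, 0.416, -0.415, -0.571]
ft_force: [0.2, -0.5, 1.0]
finger_gap: 36.2
turn rad (about tool y): 0.0
t 22.0 pos [ 549.7 -274.3   35.8] yaw 72.0 gap 36.4 shift [ 0.4 -0.2 -0.5] F [ 1.5 -0.3  1. ]
```

View pics/w13.png

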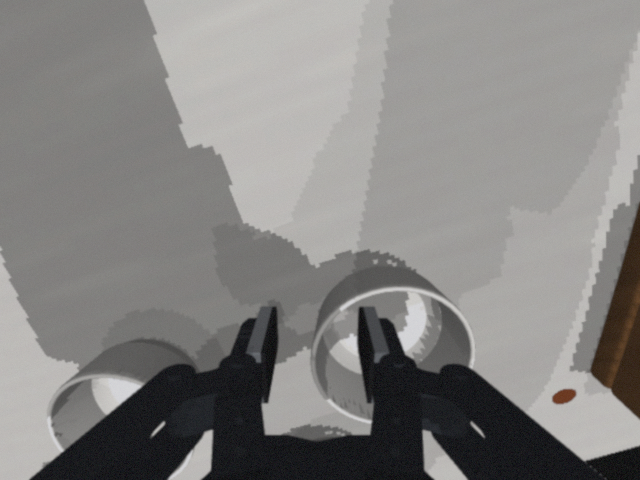

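```bash
python3 -m pendant '[[[0,0,0,0],[0,0,0,0],[0,0,0,0],[0,0,0,0],[0,0,0,0]]]' 1 40; python3 -m pendant '[[[0,-10,0,0],[0,-35,0,0],[0,-45,0,0],[0,0,0,0],[0,0,0,0],[0,0,0,0]]]'
python3 - <<'E'
from h import *
c=ci("wrist");snap("wrist","w14.png"); s,p,r=st(); print(p,s["finger_gap"])
for n in ["side","scene"]:
  snap(n,n+"7.png"); print([(round(float(d["p"]),2),np.array(d["centre"])) for d in bot.pinpoint(n,"cup_a")])
E
```

```text
t: 22.5
tool_pos: [551.3, -274.1, 36.7]
ee_rot: [0.574, 0.417, -0.414, -0.57]
ft_force: [0.5, 1.1, 12.8]
finger_gap: 4.5
t: 23.1
tool_pos: [547.9, -273.5, 123.4]
ee_rot: [-0.571, -0.415, 0.416, 0.573]
ft_force: [0.2, 0.2, -1.6]
finger_gap: 3.5
[ 547.7 -273.4  123. ] 3.8939599971028205
[(0.88, array([ 555.9, -249.3,   84. ])), (0.76, array([ 646.8, -297. ,    2.2])), (0.64, array([ 564.2, -365.2,    2.1])), (0.47, array([500. , -44.2,  17.1]))]
[(0.72, array([ 649.4, -296. ,    0.2])), (0.63, array([ 554.1, -246.8,   86.1])), (0.57, array([ 563.6, -367.6,   -0.2]))]
```

View pics/w14.png

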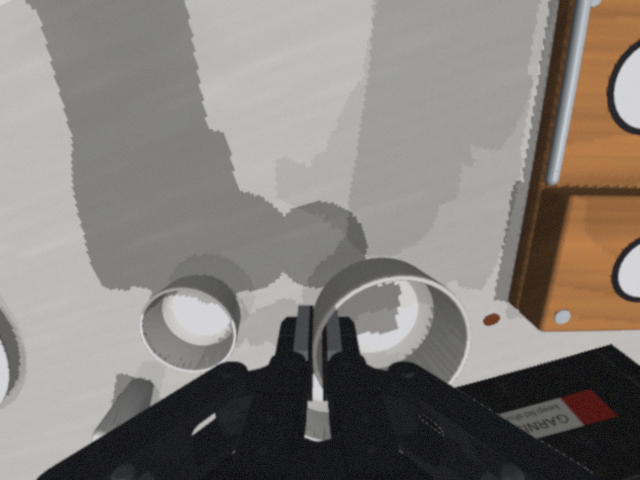

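View pics/side7.png

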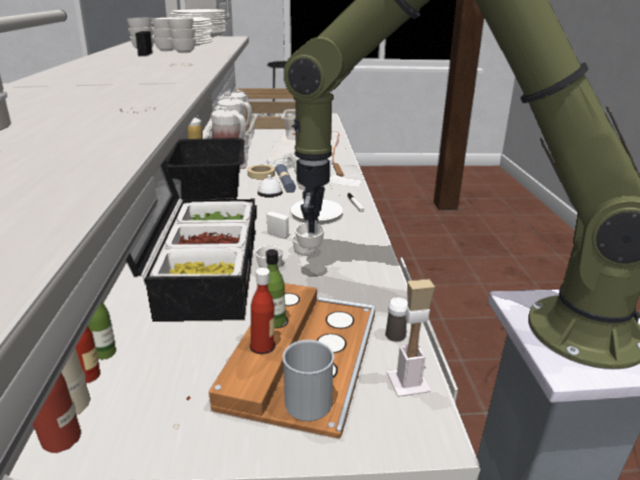

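Run:
```python
from h import *
c=ci("wrist"); s,p,r=st()
q=onplane("wrist",[391,330],124,c)[0]; print(q, q-p, r.T@(q-p))
P=q+33*np.c_[np.cos(np.linspace(0,6.28,60)),np.sin(np.linspace(0,6.28,60)),np.zeros(60)]
im=cv2.imread("pics/w14.png"); cv2.polylines(im,[proj("wrist",P,c).astype(int)],True,(0,0,255),1); cv2.imwrite("pics/w14b.png",im)
off=np.array([8.3,26.5]); delta([550-off[0],98.5-off[1],130],72,False)
```

```text
[ 544.7 -242.8  124. ] [-3.5 30.8  0.8] [28.2 -0.8 12.8]
turn rad (about tool y): 0.0
t 23.35 pos [ 548.2 -273.6  123.2] yaw 72.0 gap 3.8 shift [326.7  -6.5 112.9] F [-0.3 -0.1 -0.4]
```

View pics/w14b.png

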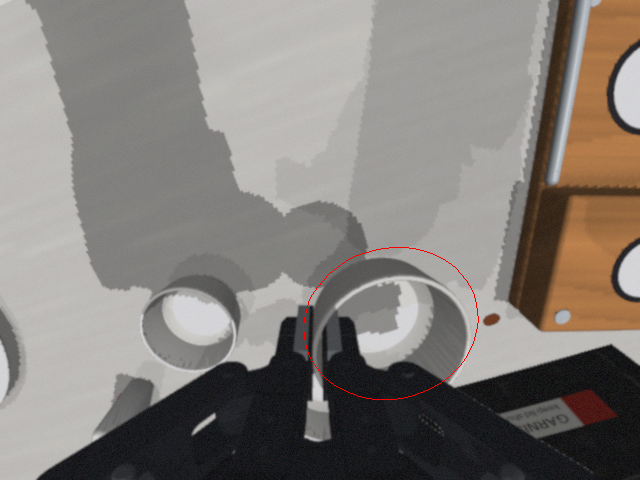

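Run:
```python
from h import *
from scipy.optimize import least_squares
c=ci("wrist"); s,p,r=st()
im=cv2.imread("pics/w14.png")[230:420,280:500]; cv2.imwrite("pics/w14z.png",cv2.resize(im,None,fx=3.4,fy=3.1,interpolation=cv2.INTER_CUBIC))
pts=np.array([(314,335),(469,335),(440,289),(390,277),(335,297)])
for z in (124,118,112):
  f=lambda q:np.hypot(*(onplane("wrist",pts,z,c)[:,:2]-q[:2]).T)-q[2]
  print(z,least_squares(f,[556,-248,32]).x, f(least_squares(f,[556,-248,32]).x))
print(p)
```

```text
124 [ 552.7 -245.2   30.4] [-0.4  0.2 -0.2 -0.2  0.6]
118 [ 557.  -245.    31.9] [-0.4  0.2 -0.2 -0.3  0.7]
112 [ 561.4 -244.9   33.5] [-0.4  0.2 -0.2 -0.3  0.7]
[ 548.2 -273.6  123.2]
```

View pics/w14z.png

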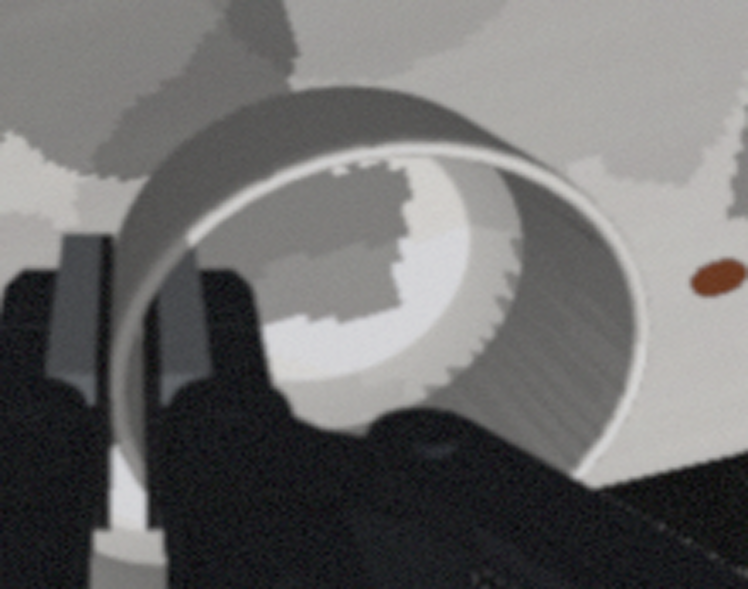

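```bash
python3 - <<'E'
from h import *
delta([541.7,73.1,130],72,False)
E
python3 -m pendant '[[[0,-7,25,0],[0,0,45,0],[30,0,33,0],[48,0,10,0],[48,0,0,0],[48,0,0,0],[48,0,0,0],[48,0,0,0],[40,0,0,0],[15,0,0,0]]]'; python3 -m pendant '[[[0,0,0,0],[0,0,0,0],[0,0,0,0]]]';python3 - <<'E'
from h import *
delta([541.7,73.1,60],72,False)
c=ci("wrist");snap("wrist","w15.png");print(st()[1])
E
```

```text
turn rad (about tool y): 0.0
t 23.35 pos [ 548.2 -273.6  123.2] yaw 72.0 gap 3.8 shift [327.8  -6.5 113.2] F [-0.3 -0.1 -0.4]
t: 24.35
tool_pos: [542.3, 75.7, 130.8]
ee_rot: [-0.57, -0.418, 0.417, 0.571]
ft_force: [-0.1, -0.5, -1.6]
finger_gap: 3.9
t: 24.65
tool_pos: [541.1, 68.0, 131.1]
ee_rot: [0.573, 0.414, -0.415, -0.572]
ft_force: [-0.5, 0.5, -2.2]
finger_gap: 3.5
turn rad (about tool y): -0.002
t 24.65 pos [541.1  68.  131.1] yaw 71.9 gap 3.5 shift [ 5.2 71.1  1. ] F [-0.5  0.5 -2.2]
[541.2  68.  131.2]
```

View pics/w15.png

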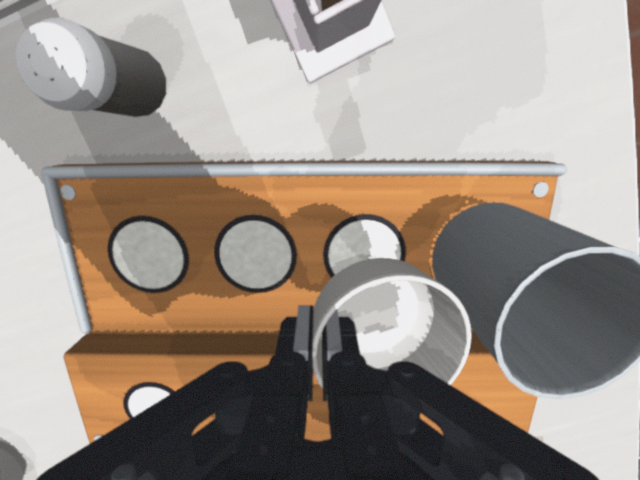

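```bash
python3 -m pendant '[[[2,25,1,0],[2,25,0,0],[0,16,0,0],[0,0,0,0],[0,0,0,0]]]';python3 - <<'E'
from h import *
delta([541.7,73.1,60],72,False)
snap("wrist","w16.png")
E
```

```text
t: 25.2
tool_pos: [541.9, 73.1, 65.6]
ee_rot: [0.572, 0.415, -0.415, -0.572]
ft_force: [-0.0, 0.9, -1.4]
finger_gap: 3.6
turn rad (about tool y): -0.001
t 25.2 pos [541.9  73.1  65.6] yaw 71.9 gap 3.6 shift [-0.1  5.6  0.2] F [-0.   0.9 -1.4]
```

View pics/w16.png

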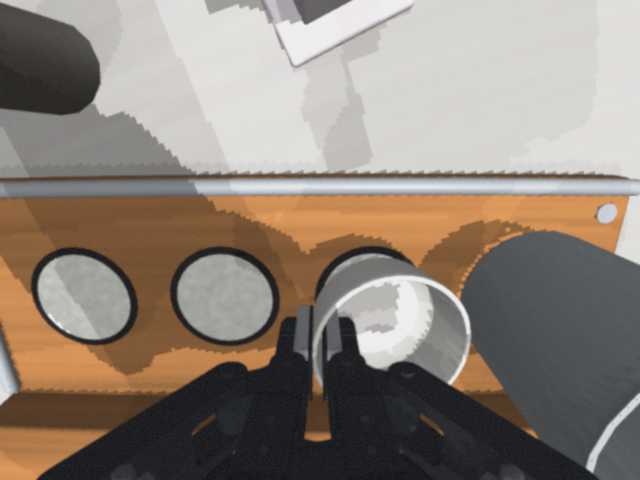

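Lower gradually, watching force.

```bash
for i in 1 2 3; do python3 -m pendant '[[[0,2,0,0],[0,2,0,0],[0,0,0,0]]]' | egrep 'tool_pos|force'; done
```

```text
tool_pos: [541.9, 74.3, 61.6]
ft_force: [-0.4, -0.0, -1.2]
tool_pos: [541.6, 74.3, 57.0]
ft_force: [0.4, 0.9, -1.8]
tool_pos: [542.0, 73.6, 53.9]
ft_force: [-2.6, -2.8, 9.6]
```

```bash
for i in 1; do python3 -m pendant '[[[0,1.5,0,0],[0,0,0,0]]]' | egrep 'tool_pos|force'; done; python3 -m pendant '[[[0,0,0,0],[0,0,0,0],[0,0,0,0],[0,0,0,0]]]' 0.65
python3 - <<'E'
from h import *
c=ci("wrist");snap("wrist","w17.png")
E
```

```text
tool_pos: [542.1, 73.2, 53.1]
ft_force: [-5.5, -3.5, 16.8]
t: 26.75
tool_pos: [541.8, 74.4, 51.6]
ee_rot: [-0.572, -0.416, 0.416, 0.572]
ft_force: [-0.9, -0.1, -0.4]
finger_gap: 14.9
```

View pics/w17.png

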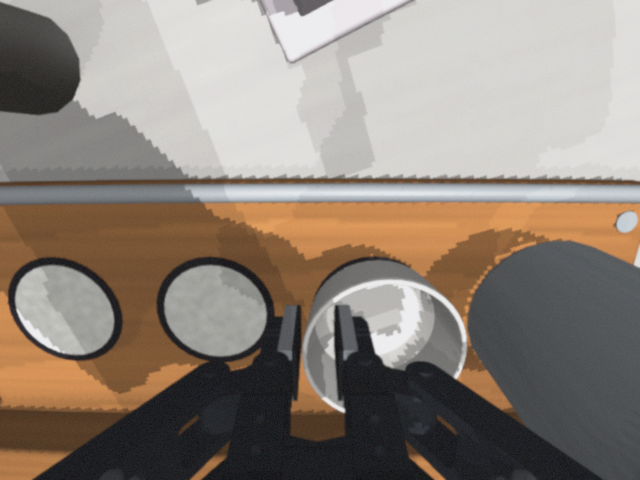

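```bash
python3 -m pendant '[[[0,-2,0,0],[0,-15,0,0],[0,-30,0,0],[0,-40,0,0],[0,-45,-15,0],[0,-45,-20,0],[0,-20,-30,0],[0,0,-10,0],[0,0,0,0],[0,0,0,0]]]' 0.5
python3 - <<'E'
from h import *
c=ci("wrist");im=snap("wrist","w18.png"); print(st()[1])
for d in bot.regions_of("wrist","cup_a"):
    m=d["mask"].astype(np.uint8); cs,_=cv2.findContours(m,0,1); k=max(cs,key=cv2.contourArea); (x,y),(a,b),an=cv2.fitEllipse(cv2.convexHull(k)); 
    print(round(float(d["p"]),2),m.sum(),x,y,a,b,onplane("wrist",[x,y],52,c)[0])
for n in ["wrist","side","scene"]:
  if n!="wrist": snap(n,n+"8.png")
  print([(round(float(d["p"]),2),np.array(d["centre"])) for d in bot.pinpoint(n,"cup_a")])
E
```

```text
t: 27.8
tool_pos: [611.7, 51.5, 247.1]
ee_rot: [-0.571, -0.415, 0.417, 0.573]
ft_force: [-0.4, 0.0, -0.3]
finger_gap: 21.4
[611.5  51.6 247.1]
0.69 3175 38.568031311035156 343.22686767578125 58.725704193115234 70.25759887695312 [ 640.8 -266.9   52. ]
[(0.88, array([ 649.6, -300.5,    0.8])), (0.73, array([553.4,  98. ,  13.7]))]
[(0.89, array([ 538.4, -345.1,    1.8])), (0.73, array([550.2,  98.7,  14.7])), (0.68, array([ 649. , -295.8,    2.5])), (0.55, array([650.7,  70.3,  45.1]))]
[(0.95, array([548.6, 101. ,  16.2])), (0.74, array([ 534.4, -348. ,    1.6])), (0.66, array([ 649.5, -299.3,   -2.2]))]
```

View pics/w18.png

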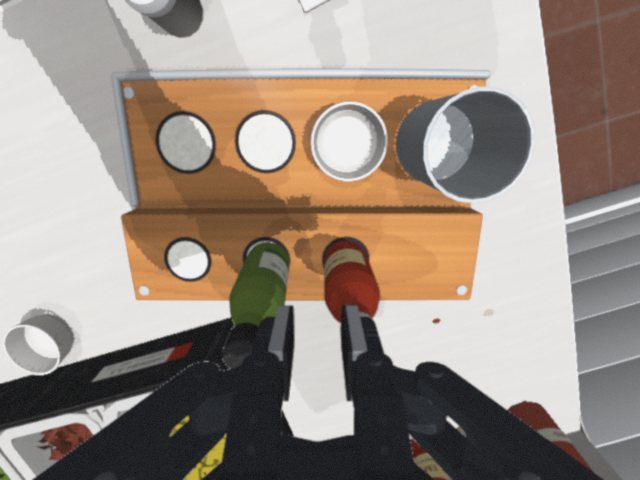

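Run:
```python
from h import *
c=ci("wrist"); im=cv2.imread("pics/w18.png")
print(onplane("wrist",[[349,141]],52,c))
hsv=cv2.cvtColor(im,cv2.COLOR_BGR2HSV); w=((hsv[...,1]<60)&(hsv[...,2]>120)).astype(np.uint8)
N,lab,stt,cen=cv2.connectedComponentsWithStats(w,connectivity=4)
for u,z in [((265,141),15),((186,141),15),((349,141),52),((187,258),45)]:
    l=lab[u[1],u[0]]; print(u,stt[l],cen[l],onplane("wrist",cen[l],z,c)[0])
a=im[60:320,120:400]; cv2.imwrite("pics/w18z.png",cv2.resize(a,None,fx=2.3,fy=2.3,interpolation=cv2.INTER_CUBIC))
```

```text
[[549.8 100.4  52. ]]
(265, 141) [ 238  114   55   56 2418] [265.  141.4] [527.7  27.2  15. ]
(186, 141) [ 160  115   53   55 2257] [185.5 142. ] [504.4 -45.2  15. ]
(349, 141) [ 310  102   78   79 4560] [347.2 142.1] [550.1  98.7  52. ]
(187, 258) [ 168  241   40   38 1200] [187.3 259.6] [607.4 -78.7  45. ]
```

View pics/w18z.png

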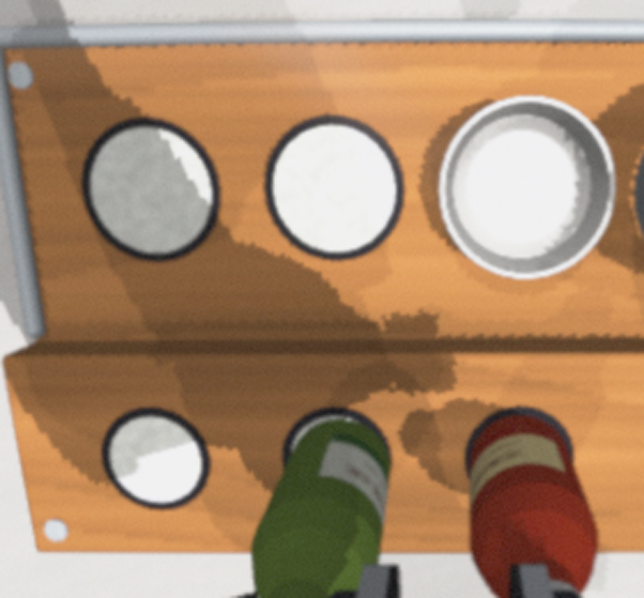

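```bash
python3 - <<'E'
from h import *
delta([640.3,-324.1,85],72)
E
python3 -m pendant '[[[-10,-10,8,0],[-40,-6,8,0],[-48,0,0,0],[-48,0,-8,0],[-48,0,-16,0],[-48,0,-24,0],[-48,10,-24,0],[-45,25,-24,0],[-10,40,-14,0],[-3,40,-10,0]]]' 0.15
python3 - <<'E'
from h import *
delta([640.3,-324.1,85],72)
E
```

```text
turn rad (about tool y): 0.001
t 28.15 pos [612.8  51.4 248.5] yaw 72.0 gap 21.2 shift [-348.7  157.5 -142.1] F [-0.4 -0.1 -0.2]
t: 29.15
tool_pos: [601.5, -301.5, 153.9]
ee_rot: [0.574, 0.414, -0.414, -0.572]
ft_force: [0.4, 0.8, 0.0]
finger_gap: 36.3
turn rad (about tool y): -0.004
t 29.15 pos [ 601.5 -301.5  153.9] yaw 71.8 gap 36.3 shift [ -9.2  63.  -43.8] F [0.4 0.8 0. ]
```

```bash
python3 -m pendant '[[[-3,20,-22,0],[0,40,-22,0],[0,0,0,0],[0,0,0,0],[0,0,0,0]]]'
python3 - <<'E'
from h import *
c=ci("wrist"); snap("wrist","w19.png")
delta([640.3,-324.1,30],72)
for p in [(649,-297.5,37),(640.3,-324.1,37)]: print(proj("wrist",p,c))
E
```

```text
t: 29.65
tool_pos: [643.3, -314.4, 95.9]
ee_rot: [0.573, 0.416, -0.415, -0.571]
ft_force: [0.1, 1.1, 1.0]
finger_gap: 36.0
turn rad (about tool y): -0.0
t 29.7 pos [ 643.5 -314.4   96.4] yaw 72.0 gap 36.5 shift [-10.2  60.4   0.2] F [-0.4  1.1  0.6]
[[349.2 292.2]]
[[298.1 292.1]]
```

View pics/w19.png

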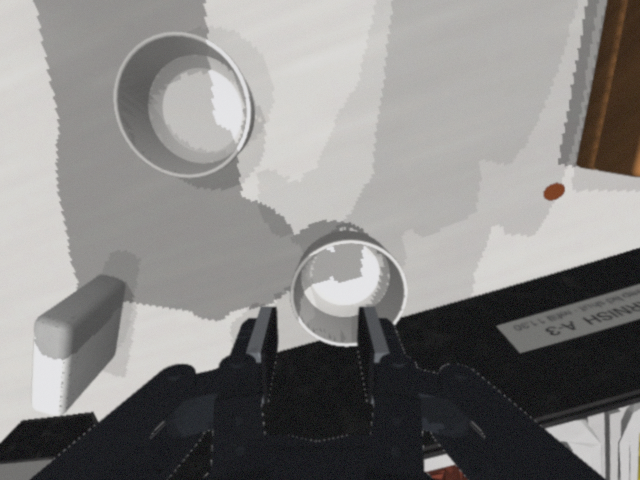

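Run:
```python
from h import *
c=ci("wrist"); print(onplane("wrist",[[640,250],[300,345],[420,308]],0,c)); 
for z in (60,75,90): print(z,onplane("wrist",[[440,447],[640,395]],z,c))
snap("scene","c9.png"); im=cv2.imread("pics/c9.png")[170:330,310:520]; cv2.imwrite("pics/c9z.png",cv2.resize(im,None,fx=3.6,fy=3.6))
```

```text
[[ 698.6 -107.9    0. ]
 [ 696.5 -344.     0. ]
 [ 693.9 -257.2    0. ]]
60 [[ 750.1 -273.8   60. ]
 [ 751.2 -158.    60. ]]
75 [[ 731.8 -275.1   75. ]
 [ 732.8 -170.7   75. ]]
90 [[ 713.5 -276.5   90. ]
 [ 714.4 -183.3   90. ]]
```

View pics/c9z.png

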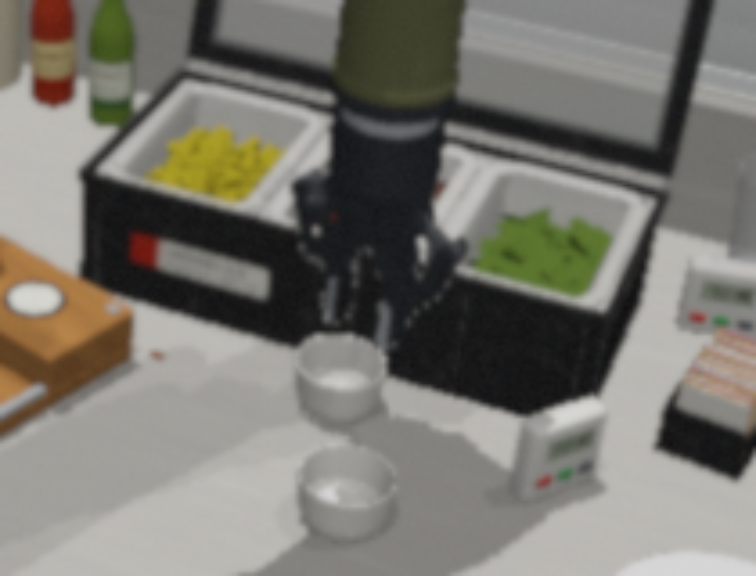

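```bash
python3 - <<'E'
from h import *
print(bot.observe()["joint_positions"]); delta([621,-297.7,85],0)
E
python3 -m pendant '[[[0,0,20,0],[0,0,0,0.14],[0,0,0,0.14],[0,0,0,0.14],[0,0,0,0.14],[0,0,0,0.14],[0,0,0,0.14],[0,0,0,0.14],[0,0,0,0.14],[0,0,0,0.137]]]'
python3 - <<'E'
from h import *
print(bot.observe()["joint_positions"]); delta([621,-297.7,70],0)
E
```

```text
[ 0.4  0.8  0.1  1.4 -0.1  0.9  1.7]
turn rad (about tool y): 1.257
t 29.75 pos [ 643.6 -314.3   96.5] yaw 72.0 gap 36.3 shift [ 8.8  5.4 26.6] F [ 0.1 -0.2  0.2]
t: 30.75
tool_pos: [624.7, -307.6, 95.9]
ee_rot: [0.707, -0.001, 0.003, -0.707]
ft_force: [-0.2, 0.6, -1.2]
finger_gap: 36.3
[ 0.2  0.8  0.4  1.5 -0.4  0.9  0.7]
turn rad (about tool y): -0.006
t 30.75 pos [ 624.7 -307.6   95.9] yaw -0.3 gap 36.3 shift [-3.8 19.9  9.9] F [-0.2  0.6 -1.2]
```

```bash
python3 -m pendant '[[[-4,5,10,-0.006],[0,10,0,0],[0,0,0,0],[0,0,0,0],[0,0,0,0]]]'
python3 - <<'E'
from h import *
c=ci("wrist"); snap("wrist","w20.png")
delta([621,-297.7,30],0)
for p in [(649,-297.5,37),(621,-297.7,37)]: print(proj("wrist",p,c))
E
```

```text
t: 31.25
tool_pos: [620.2, -298.0, 78.8]
ee_rot: [0.707, 0.002, -0.002, -0.707]
ft_force: [-0.3, 0.9, -0.3]
finger_gap: 36.5
turn rad (about tool y): 0.006
t 31.3 pos [ 620.3 -298.    78.9] yaw 0.4 gap 35.9 shift [ 0.7 42.9  0.3] F [-0.2  0.2  0.3]
[[375.8 305.7]]
[[320.  305.7]]
```

View pics/w20.png

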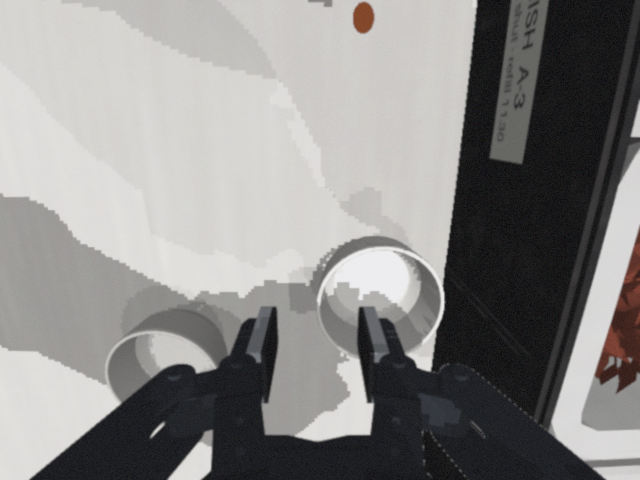

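```bash
python3 -m pendant '[[[1,18,0,0],[1,17,-1,0],[0,8,0,0],[0,0,0,0],[0,0,0,0]]]'; python3 -m pendant '[[[0,0,0,0],[0,0,0,0],[0,0,0,0],[0,0,0,0],[0,0,0,0]]]' 1 40; python3 -m pendant '[[[0,-10,0,0],[0,-35,0,0],[0,-45,0,0],[0,0,0,0],[0,0,0,0],[0,0,0,0]]]'
python3 - <<'E'
from h import *
from scipy.optimize import least_squares
c=ci("wrist");snap("wrist","w21.png"); s,p,r=st(); print(p,s["finger_gap"])
E
```

```text
t: 31.8
tool_pos: [622.2, -298.8, 35.6]
ee_rot: [0.707, 0.002, -0.002, -0.707]
ft_force: [0.8, -0.5, 0.5]
finger_gap: 36.2
t: 32.3
tool_pos: [623.5, -299.4, 38.3]
ee_rot: [0.708, 0.003, -0.001, -0.706]
ft_force: [-2.0, 0.3, 11.6]
finger_gap: 5.2
t: 32.9
tool_pos: [621.7, -297.9, 124.9]
ee_rot: [-0.707, -0.002, 0.003, 0.707]
ft_force: [0.0, 0.3, -0.5]
finger_gap: 5.0
[ 621.6 -297.8  124.4] 5.074432876126182
```

View pics/w21.png

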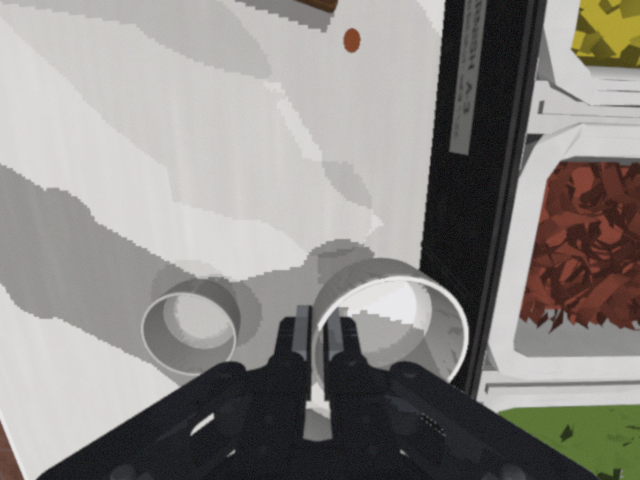

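```bash
python3 -m pendant '[[[-20,-3,20,0],[-40,-3,40,0],[-42,0,45,0],[0,0,45,0],[0,0,45,0],[0,0,45,0],[0,0,25,0],[0,0,0,0]]]'; python3 -m pendant '[[[0,0,0,-0.14],[0,0,0,-0.14],[0,0,0,-0.14],[0,0,0,-0.14],[0,0,0,-0.14],[0,0,0,-0.14],[0,0,0,-0.14],[0,0,0,-0.14],[0,0,0,-0.137],[0,0,0,0]]]'
python3 - <<'E'
from h import *
delta([519.1,1.8,67],72,False)
E
```

```text
t: 33.75
tool_pos: [530.6, -41.8, 129.8]
ee_rot: [-0.706, -0.003, 0.006, 0.708]
ft_force: [0.4, -0.2, -0.4]
finger_gap: 4.7
t: 34.75
tool_pos: [530.8, -48.4, 130.5]
ee_rot: [-0.57, -0.417, 0.418, 0.571]
ft_force: [-0.2, -0.8, -0.8]
finger_gap: 4.9
turn rad (about tool y): 0.007
t 34.75 pos [530.8 -48.4 130.5] yaw 72.4 gap 4.9 shift [44.4 63.5 26.3] F [-0.2 -0.8 -0.8]
```

```bash
python3 -m pendant '[[[20,0,13,0.007],[24,10,13,0],[0,20,0,0],[0,20,0,0],[0,10,0,0],[0,0,0,0],[0,0,0,0]]]'
python3 - <<'E'
from h import *
delta([519.1,1.8,67],72,False)
c=ci("wrist");snap("wrist","w22.png")
E
```

```text
t: 35.45
tool_pos: [520.2, 2.1, 71.4]
ee_rot: [0.573, 0.415, -0.415, -0.573]
ft_force: [-0.5, -0.1, -1.1]
finger_gap: 4.8
turn rad (about tool y): -0.003
t 35.45 pos [520.2   2.1  71.4] yaw 71.8 gap 4.8 shift [-0.6  4.4  0.9] F [-0.5 -0.1 -1.1]
```

View pics/w22.png

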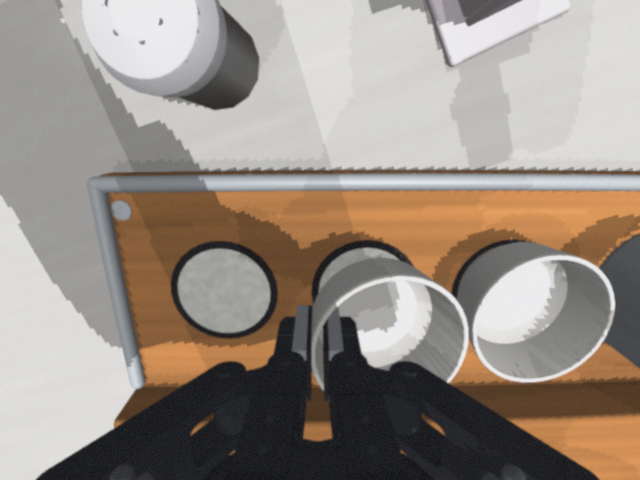

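```bash
python3 -m pendant '[[[-1,4,1,0],[0,4,0,0],[0,4,0,0],[0,0,0,0],[0,0,0,0]]]' | egrep 'tool_pos|force'; for i in 1 2 3; do python3 -m pendant '[[[0,2,0,0],[0,0,0,0]]]' | egrep 'tool_pos|force'; done
```

```text
tool_pos: [518.7, 2.0, 59.2]
ft_force: [-0.3, -0.0, -0.7]
tool_pos: [518.8, 2.0, 57.1]
ft_force: [-0.3, 0.3, -0.6]
tool_pos: [519.0, 1.6, 55.5]
ft_force: [-1.2, -1.3, 5.2]
tool_pos: [518.9, 0.9, 54.2]
ft_force: [-3.2, -2.5, 13.4]
```

```bash
python3 -m pendant '[[[0,1,0,0],[0,0,0,0]]]' | egrep 'tool_pos|force'; python3 -m pendant '[[[0,0,0,0],[0,0,0,0],[0,0,0,0],[0,0,0,0]]]' 0.65;  python3 -m pendant '[[[0,-2,0,0],[0,-15,0,0],[0,-30,0,0],[0,-40,0,0],[0,-45,-15,0],[0,-45,-20,0],[0,-20,-30,0],[0,0,-10,0],[0,0,0,0],[0,0,0,0]]]' 0.5
python3 - <<'E'
from h import *
c=ci("wrist");im=snap("wrist","w23.png"); print(st()[1])
hsv=cv2.cvtColor(im,cv2.COLOR_BGR2HSV); w=((hsv[...,1]<60)&(hsv[...,2]>120)).astype(np.uint8)
N,lab,stt,cen=cv2.connectedComponentsWithStats(w,connectivity=4)
for P in [(527.5,27,52),(550,99.5,52),(504.5,-45.5,15),(607.4,-79,45)]:
    u=proj("wrist",P,c)[0].astype(int); l=lab[u[1],u[0]]; print(u,stt[l],onplane("wrist",cen[l],P[2],c)[0])
for n in ["wrist","side","scene"]:
  if n!="wrist": snap(n,n+"10.png")
  print([(round(float(d["p"]),2),np.array(d["centre"])) for d in bot.pinpoint(n,"cup_a")])
E
```

```text
tool_pos: [518.8, 0.6, 53.6]
ft_force: [-4.8, -4.6, 18.4]
t: 37.2
tool_pos: [518.8, 2.1, 52.1]
ee_rot: [-0.572, -0.415, 0.416, 0.572]
ft_force: [0.8, -0.1, 0.2]
finger_gap: 15.0
t: 38.2
tool_pos: [588.6, -20.9, 247.6]
ee_rot: [-0.571, -0.414, 0.416, 0.573]
ft_force: [-0.5, 0.9, -0.1]
finger_gap: 21.5
[588.5 -20.8 247.6]
[348 144] [ 310  102   77   80 4495] [525.5  25.5  52. ]
[437 143] [ 399  102   78   79 4288] [548.9  97.4  52. ]
[264 143] [ 238  114   54   56 2392] [502.7 -45.   15. ]
[265 261] [ 246  240   41   39 1219] [605.3 -77.7  45. ]
[(0.97, array([523.9,  27.1,  15.9])), (0.76, array([ 538.1, -343.8,    1.7]))]
[(0.82, array([ 537. , -344.3,   -1.6])), (0.77, array([523.6,  28.7,  15.9])), (0.63, array([551.1,  97.3,  13.2]))]
[(0.76, array([523.7,  29.6,  13.4])), (0.61, array([549. ,  99.3,  15. ])), (0.58, array([ 534.5, -345.8,    4.8]))]
```

View pics/w23.png

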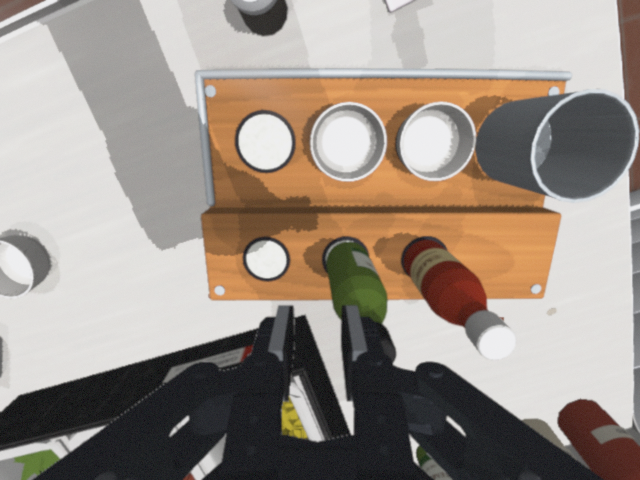

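```bash
python3 - <<'E'
from h import *
delta([527.4,-371.6,85],72)
E
python3 -m pendant '[[[-10,0,0,0],[-40,0,0,0],[-48,0,-4,0],[-48,0,-6,0],[-48,0,-6,0],[-48,0,-6,0],[-48,10,-6,0],[-40,30,-6,0],[-20,40,-6,0],[-2,40,-6,0]]]' 0.15
python3 - <<'E'
from h import *
delta([527.4,-371.6,85],72)
E
```

```text
turn rad (about tool y): -0.0
t 38.5 pos [589.6 -20.9 248.9] yaw 72.0 gap 21.5 shift [-352.6  157.9  -49.5] F [ 0.3 -0.5 -0.6]
t: 39.5
tool_pos: [522.1, -375.5, 128.8]
ee_rot: [0.575, 0.413, -0.414, -0.572]
ft_force: [0.9, 0.0, -0.6]
finger_gap: 36.6
turn rad (about tool y): -0.007
t 39.5 pos [ 522.1 -375.5  128.8] yaw 71.6 gap 36.6 shift [ 5.5 37.8 -3.8] F [ 0.9  0.  -0.6]
```

```bash
python3 -m pendant '[[[3,35,-3,0],[0,0,0,0],[0,0,0,0],[0,0,0,0]]]'
python3 - <<'E'
from h import *
c=ci("wrist"); snap("wrist","w24.png")
delta([527.4,-371.6,30],72)
for p in [(536,-345,37),(527.4,-371.6,37)]: print(proj("wrist",p,c))
E
```

```text
t: 39.9
tool_pos: [529.4, -369.0, 96.9]
ee_rot: [0.573, 0.416, -0.415, -0.571]
ft_force: [-0.6, -0.5, -0.6]
finger_gap: 35.8
turn rad (about tool y): -0.001
t 39.95 pos [ 529.5 -369.    97.1] yaw 72.0 gap 36.1 shift [-3.1 61.1  1.4] F [-0.4  0.1  0.7]
[[362.1 289.2]]
[[311.1 289.3]]
```

View pics/w24.png

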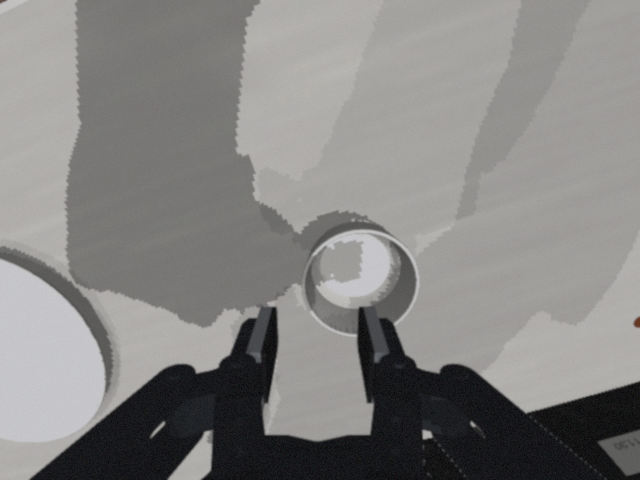

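```bash
python3 -m pendant '[[[-2,20,2,0],[-1,25,2,0],[0,16,0,0],[0,0,0,0],[0,0,0,0]]]'
python3 - <<'E'
from h import *
snap("wrist","w25.png")
E
python3 -m pendant '[[[0,0,0,0],[0,0,0,0],[0,0,0,0],[0,0,0,0],[0,0,0,0]]]' 1 40; python3 -m pendant '[[[0,-10,0,0],[0,-35,0,0],[0,-45,0,0],[0,0,0,0],[0,0,0,0],[0,0,0,0]]]'
python3 - <<'E'
from h import *
c=ci("wrist");snap("wrist","w26.png"); s,p,r=st(); print(p,s["finger_gap"])
delta([495.9,-71.2,130],72,False)
E
```

```text
t: 40.45
tool_pos: [524.7, -370.1, 35.2]
ee_rot: [0.573, 0.416, -0.415, -0.571]
ft_force: [0.0, -0.3, -0.2]
finger_gap: 36.3
t: 41.0
tool_pos: [526.7, -370.4, 36.6]
ee_rot: [0.574, 0.417, -0.414, -0.57]
ft_force: [2.0, 1.4, 13.7]
finger_gap: 5.0
t: 41.6
tool_pos: [523.3, -369.0, 122.6]
ee_rot: [-0.572, -0.415, 0.416, 0.573]
ft_force: [-0.2, 0.3, -1.6]
finger_gap: 3.1
[ 523.2 -368.9  122.2] 3.612127458287451
turn rad (about tool y): -0.001
t 41.65 pos [ 523.2 -368.9  122.2] yaw 72.0 gap 3.6 shift [274.6  -7.3 118.1] F [ 0.  -0.5 -1.6]
```

View pics/w26.png

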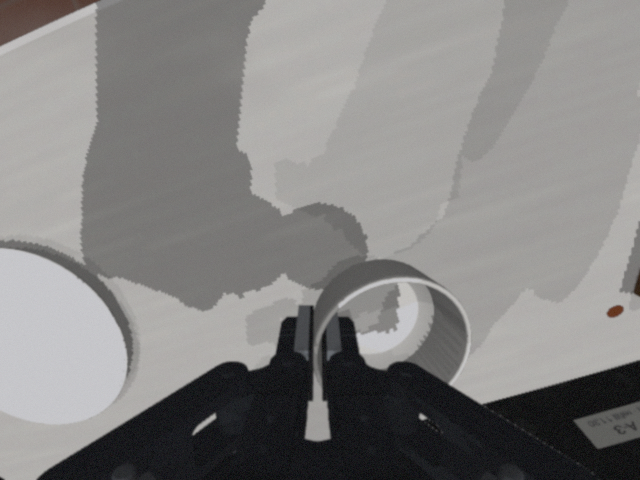

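```bash
python3 -m pendant '[[[10,-4,10,0],[35,-4,20,0],[42,0,22,0],[42,0,22,0],[42,0,22,0],[42,0,12,0],[40,0,8,0],[20,0,2,0],[1,0,0,0],[0,0,0,0]]]'
python3 - <<'E'
from h import *
delta([495.9,-71.2,70],72,False)
E
```

```text
t: 42.65
tool_pos: [496.1, -72.4, 130.7]
ee_rot: [-0.572, -0.415, 0.416, 0.572]
ft_force: [0.3, -0.7, -0.4]
finger_gap: 3.4
turn rad (about tool y): 0.0
t 42.65 pos [496.1 -72.4 130.7] yaw 72.0 gap 3.4 shift [ 1.1 60.7  0.5] F [ 0.3 -0.7 -0.4]
```

```bash
python3 -m pendant '[[[1,25,0,0],[0,25,0,0],[0,10,0,0],[0,0,0,0],[0,0,0,0]]]'
python3 - <<'E'
from h import *
delta([495.9,-71.2,60],72,False); snap("wrist","w27.png")
E
```

```text
t: 43.15
tool_pos: [497.0, -72.6, 71.8]
ee_rot: [0.573, 0.415, -0.415, -0.572]
ft_force: [0.1, -0.5, -0.4]
finger_gap: 3.5
turn rad (about tool y): -0.002
t 43.15 pos [497.  -72.6  71.8] yaw 71.9 gap 3.5 shift [ 1.  11.8  1.4] F [ 0.1 -0.5 -0.4]
```

View pics/w27.png

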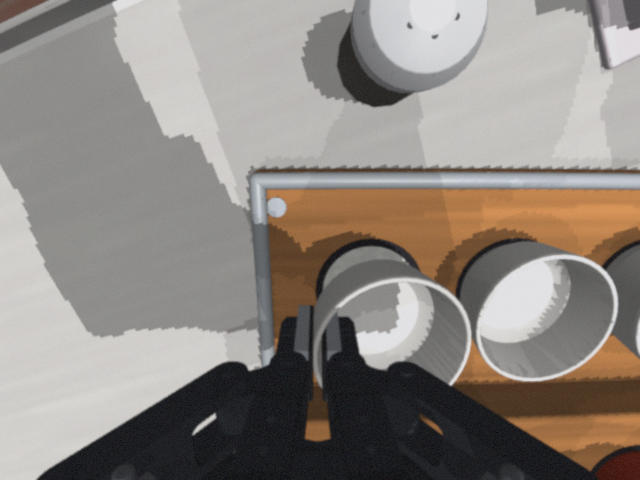

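```bash
python3 -m pendant '[[[1,4,1,0],[0,4,0,0],[0,4,0,0],[0,0,0,0],[0,0,0,0]]]' | egrep 'tool_pos|force'; for i in 1 2 3; do python3 -m pendant '[[[0,2,0,0],[0,0,0,0]]]' | egrep 'tool_pos|force'; done
```

```text
tool_pos: [496.2, -70.3, 59.4]
ft_force: [0.1, -0.3, -1.5]
tool_pos: [496.2, -70.3, 57.3]
ft_force: [-0.0, 0.7, 0.2]
tool_pos: [496.3, -70.3, 55.3]
ft_force: [0.8, -0.8, -1.6]
tool_pos: [496.4, -70.9, 54.0]
ft_force: [-0.8, -1.9, 10.2]
```

```bash
python3 -m pendant '[[[0,1.5,0,0],[0,0,0,0]]]' | egrep 'tool_pos|force'; python3 -m pendant '[[[0,0,0,0],[0,0,0,0],[0,0,0,0],[0,0,0,0]]]' 0.65;  python3 -m pendant '[[[0,-2,0,0],[0,-15,0,0],[0,-30,0,0],[0,-40,0,0],[0,-45,-15,0],[0,-45,-20,0],[0,-20,-30,0],[0,0,-10,0],[0,0,0,0],[0,0,0,0]]]' 0.5
python3 - <<'E'
from h import *
c=ci("wrist");im=snap("wrist","w28.png"); print(st()[1])
hsv=cv2.cvtColor(im,cv2.COLOR_BGR2HSV); w=((hsv[...,1]<60)&(hsv[...,2]>120)).astype(np.uint8)
N,lab,stt,cen=cv2.connectedComponentsWithStats(w,connectivity=4)
for P in [(527.5,27,52),(550,99.5,52),(504.5,-45.5,52),(607.4,-79,45)]:
    u=proj("wrist",P,c)[0].astype(int); 
    if not(0<=u[0]<640): continue
    l=lab[u[1],u[0]]; print(u,stt[l],onplane("wrist",cen[l],P[2],c)[0])
for n in ["side","scene"]:
  snap(n,n+"11.png")
  print([(round(float(d["p"]),2),np.array(d["centre"])) for d in bot.pinpoint(n,"cup_a")])
E
```

```text
tool_pos: [496.5, -71.3, 53.2]
ft_force: [-3.1, -2.3, 17.6]
t: 44.9
tool_pos: [496.2, -70.2, 51.8]
ee_rot: [-0.572, -0.415, 0.416, 0.572]
ft_force: [0.2, 0.2, -0.3]
finger_gap: 15.1
t: 45.9
tool_pos: [566.1, -93.1, 247.3]
ee_rot: [-0.571, -0.414, 0.416, 0.573]
ft_force: [0.7, -0.4, 0.3]
finger_gap: 21.0
[565.9 -93.  247.4]
[437 143] [ 399  101   77   80 4032] [525.7  23.3  52. ]
[524 143] [ 487  102   76   79 3632] [548.6  94.7  52. ]
[347 143] [ 310  103   78   79 4198] [502.7 -47.7  52. ]
[344 260] [ 325  239   41   39 1236] [604.9 -77.5  45. ]
[(0.89, array([504.1, -44.4,  13.9])), (0.71, array([523.4,  25.3,  17.5])), (0.64, array([550.8,  99.1,  13.3])), (0.54, array([629.9,  -4. ,  45.5]))]
[(0.97, array([523.7,  26.5,  13.1])), (0.83, array([505.8, -45.6,  14.2])), (0.56, array([547.8,  98.6,  14.5])), (0.17, array([401.3, 122.4, 202.7]))]
```

View pics/w28.png

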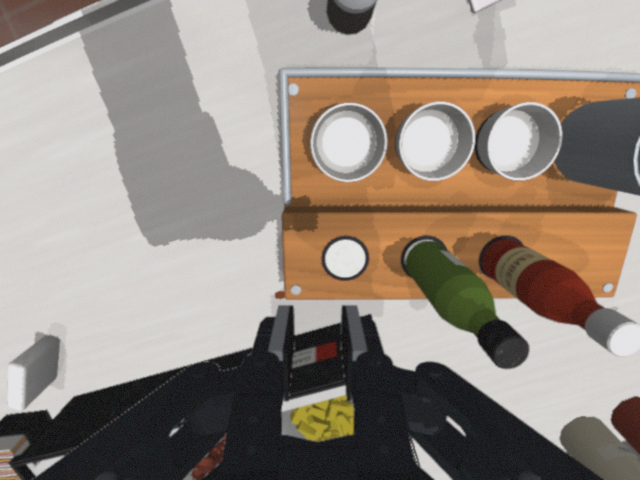

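```bash
python3 - <<'E'
from h import *
delta([470,100,330],72,False)
E
python3 -m pendant '[[[0,-40,0,0],[30,-20,5,0],[40,-20,36,0],[40,-3,36,0],[36,0,36,0],[10,0,36,0],[0,0,0,0],[0,0,0,0],[0,0,0,0]]]'
python3 - <<'E'
from h import *
c=ci("wrist");im=snap("wrist","w29.png"); print(st()[1])
for l in ["brush_top","brush_foot","holder"]: print(l,[(round(float(d["p"]),2),np.array(d["centre"])) for d in bot.pinpoint("wrist",l)])
E
```

```text
turn rad (about tool y): -0.0
t 46.15 pos [566.8 -93.2 248.4] yaw 72.0 gap 21.1 shift [153.7 -81.4 152. ] F [-0.1 -0.5  0.3]
t: 47.05
tool_pos: [479.6, 89.2, 329.2]
ee_rot: [0.573, 0.415, -0.415, -0.572]
ft_force: [-0.8, -0.3, 0.3]
finger_gap: 21.3
[479.8  89.  329.1]
brush_top [(0.82, array([399.8, 122.8, 202.7]))]
brush_foot []
holder [(0.85, array([399.8, 123. ,  -1.3])), (0.43, array([401.3, 109. , 103.7]))]
```

View pics/w29.png

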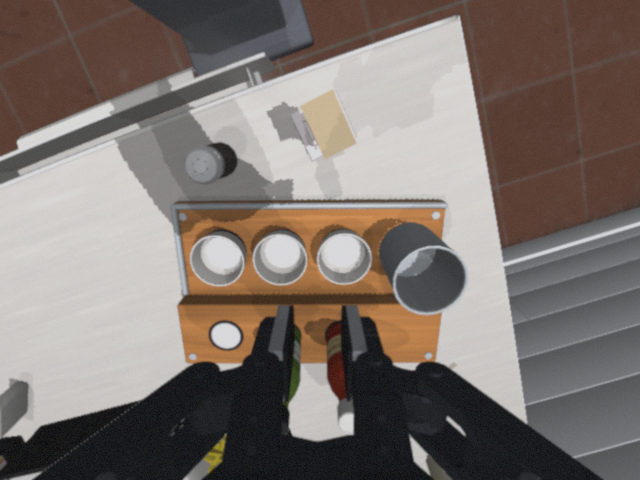

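Run:
```python
from h import *
c=ci("wrist"); im=cv2.imread("pics/w29.png"); hsv=cv2.cvtColor(im,cv2.COLOR_BGR2HSV)
print(hsv[125,328])
sub=im[70:180,270:390]; cv2.imwrite("pics/w29z.png",cv2.resize(sub,None,fx=5,fy=5,interpolation=cv2.INTER_CUBIC))
m=((abs(hsv[...,0].astype(int)-hsv[125,328,0])<6)&(hsv[...,1]>60)&(hsv[...,2]>150)).astype(np.uint8); m[:80]=0;m[165:]=0;m[:,:285]=0;m[:,375:]=0
ys,xs=np.nonzero(m); rect=cv2.minAreaRect(np.c_[xs,ys].astype(np.float32)); bp=cv2.boxPoints(rect); print(rect,bp,len(xs))
W=onplane("wrist",bp,202,c); print(W, W.mean(0))
for i in range(4):
    e=W[(i+1)%4]-W[i]; print(np.linalg.norm(e),np.degrees(np.arctan2(e[1],e[0])))
```

```text
[ 19  66 202]
((327.9324951171875, 123.9981918334961), (57.210357666015625, 34.676605224609375), 64.98310089111328) [[300.1 105.4]
 [331.5  90.7]
 [355.7 142.6]
 [324.3 157.3]] 1912
[[382.1 109.9 202. ]
 [380.  131.7 202. ]
 [415.3 137.4 202. ]
 [417.9 114.8 202. ]] [398.8 123.5 202. ]
21.89023072031309 95.48747298743815
35.74822165115627 9.17417071145921
22.788246952254163 -83.4701164012085
36.1161337618585 -172.28399944675348
```

View pics/w29z.png

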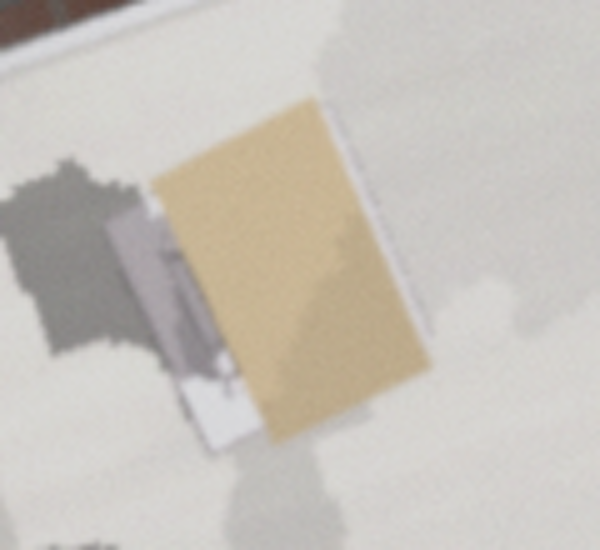

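```bash
python3 -m pendant '[[[0,0,0,-0.15],[0,0,0,-0.15],[0,0,0,-0.154],[0,0,0,0],[0,0,0,0]]]' -0.4 30; python3 -m pendant '[[[0,0,0,-0.15],[0,0,0,-0.15],[0,0,0,-0.15],[0,0,0,0],[0,0,0,0]]]' -0.4 30
python3 - <<'E'
from h import *
print(np.array(bot.observe()["joint_positions"]).round(2)); delta([399,121.5,240],98)
E
```

```text
t: 47.75
tool_pos: [479.3, 89.7, 329.0]
ee_rot: [-0.466, -0.531, 0.531, 0.467]
ft_force: [-0.2, -0.2, -0.2]
finger_gap: 59.7
[-0.3  0.2  0.1  1.7 -0.   1.2  1.5]
turn rad (about tool y): -0.01
t 47.75 pos [479.3  89.7 329. ] yaw 97.4 gap 59.7 shift [41.9 83.1 75.5] F [-0.2 -0.2 -0.2]out of range: a turn must lie within [-0.15, 0.15]
```

```bash
python3 -m pendant '[[[12,0,20,-0.01],[20,0,40,0],[10,0,15,0],[0,30,0,0],[0,40,0,0],[0,13,0,0],[0,0,0,0],[0,0,0,0],[0,0,0,0]]]'
python3 - <<'E'
from h import *
c=ci("wrist"); snap("wrist","w30.png"); delta([399,121.5,176],98)
E
```

```text
t: 48.65
tool_pos: [399.6, 121.3, 247.2]
ee_rot: [0.463, 0.535, -0.534, -0.462]
ft_force: [-0.4, -0.1, -0.4]
finger_gap: 59.6
turn rad (about tool y): 0.004
t 48.7 pos [399.6 121.3 247.2] yaw 98.3 gap 59.7 shift [ 0.2 65.2  0.7] F [-0.3 -0.4  0.1]
```

View pics/w30.png

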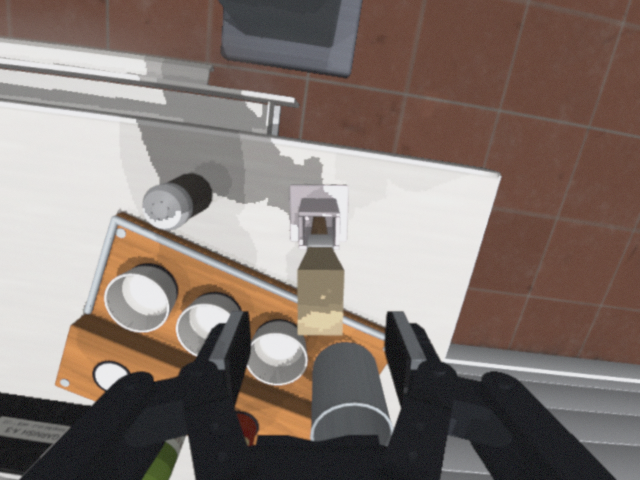

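```bash
python3 -m pendant '[[[0,25,0,0],[0,25,1,0],[0,15,0,0],[0,0,0,0],[0,0,0,0]]]'
python3 - <<'E'
from h import *
c=ci("wrist"); snap("wrist","w31.png"); delta([399,121.5,176],98)
E
python3 -m pendant '[[[0,0,0,0],[0,0,0,0],[0,0,0,0],[0,0,0,0],[0,0,0,0]]]' 1 30
python3 - <<'E'
from h import *
c=ci("wrist"); snap("side","s31.png"); delta([399,121.5,176],98)
im=cv2.imread("pics/s31.png")[200:420,300:520]; cv2.imwrite("pics/s31z.png",cv2.resize(im,(600,600)))
E
```

```text
t: 49.2
tool_pos: [398.4, 121.2, 181.9]
ee_rot: [0.463, 0.535, -0.535, -0.462]
ft_force: [0.3, 1.0, 0.3]
finger_gap: 59.7
turn rad (about tool y): 0.005
t 49.25 pos [398.6 121.2 182.2] yaw 98.3 gap 59.9 shift [ 0.2  0.2 -0.4] F [ 0.5 -0.1 -0.1]
t: 49.75
tool_pos: [398.5, 121.2, 181.8]
ee_rot: [0.463, 0.535, -0.534, -0.462]
ft_force: [-0.4, -0.5, 5.6]
finger_gap: 20.6
turn rad (about tool y): 0.005
t 49.8 pos [398.4 121.2 181.8] yaw 98.3 gap 20.6 shift [ 0.2 -0.2 -0.6] F [-1.  -0.4  5.9]
```

View pics/w31.png

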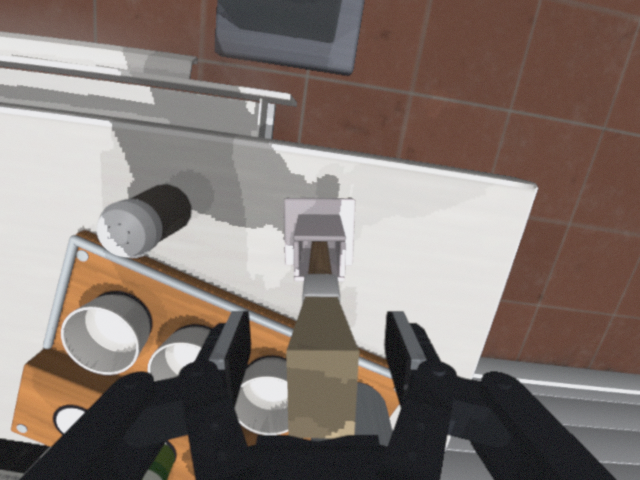

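View pics/s31z.png

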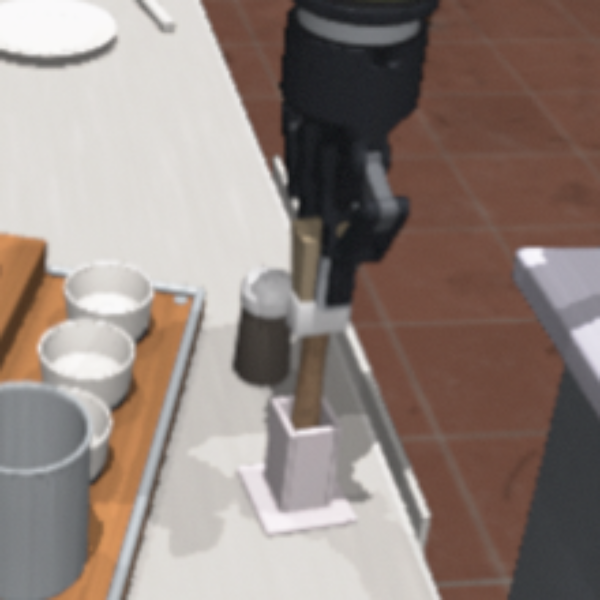

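```bash
python3 -m pendant '[[[0,-10,0,0],[0,-20,0,0],[0,-30,0,0],[0,-30,0,0],[0,-30,0,0],[0,-30,0,0],[0,0,0,0],[0,0,0,0],[0,0,0,0]]]'
python3 - <<'E'
from h import *
print(np.array(bot.observe()["joint_positions"]).round(2));delta([500,160,330],98,False)
for n in ["side","scene"]:
  snap(n,n+"12.png")
  for l in ["brush_top","brush_foot"]: print(l,[(round(float(d["p"]),2),np.array(d["centre"])) for d in bot.pinpoint(n,l)])
im=cv2.imread("pics/side12.png")[150:420,250:520];im2=cv2.imread("pics/scene12.png")[100:340,120:360]; cv2.imwrite("pics/s12z.png",np.hstack([cv2.resize(im,(400,400)),cv2.resize(im2,(400,400))]))
E
```

```text
t: 50.7
tool_pos: [397.2, 120.8, 330.4]
ee_rot: [-0.462, -0.534, 0.535, 0.463]
ft_force: [-0.2, 0.4, -0.6]
finger_gap: 20.6
[-0.4  0.1  0.1  1.9 -0.   1.2  1.4]
turn rad (about tool y): 0.006
t 50.7 pos [397.2 120.8 330.4] yaw 98.3 gap 20.6 shift [  23.9    0.2 -107.4] F [-0.2  0.4 -0.6]
brush_top [(0.75, array([397.6, 123. , 354. ])), (0.62, array([525.9,  25.1,  15.7]))]
brush_foot [(0.66, array([398. , 124.1, 154.4]))]
brush_top [(0.58, array([398.6, 120.3, 351.8]))]
brush_foot [(0.97, array([402.2, 124.4, 158.5]))]
```

View pics/s12z.png

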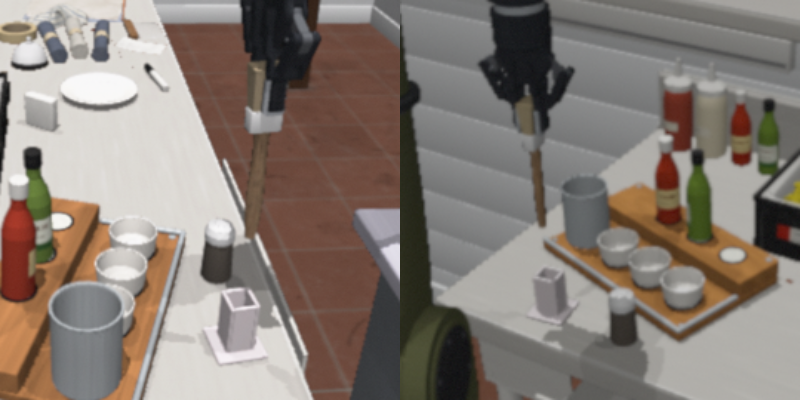

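```bash
python3 -m pendant '[[[10,0,-20,0.1],[0,0,-40,0.1],[0,0,-40,0.1],[0,0,0,0.145],[0,0,0,0.145],[0,0,0,0.145],[0,0,0,0.145],[0,0,0,0.145],[0,0,0,0.145],[0,0,0,0.145]]]'; python3 -m pendant '[[[0,0,0,0.145],[0,0,0,0.145],[0,0,0,0.145],[0,0,0,0.145],[0,0,0,0.13],[0,0,0,0],[0,0,0,0]]]'
python3 - <<'E'
from h import *
print(np.array(bot.observe()["joint_positions"]).round(2));delta([573.5,172.2,330],-17.8,False)
E
```

```text
t: 52.0
tool_pos: [496.0, 133.4, 330.8]
ee_rot: [0.693, 0.138, -0.139, -0.693]
ft_force: [-1.0, -0.1, -0.0]
finger_gap: 20.7
t: 52.7
tool_pos: [496.0, 133.6, 330.9]
ee_rot: [0.699, -0.108, 0.107, -0.699]
ft_force: [-0.4, -0.2, 0.0]
finger_gap: 20.8
[-0.6  0.3  0.5  1.7 -0.1  1.2 -0.5]
turn rad (about tool y): 0.006
t 52.7 pos [496.  133.6 330.9] yaw -17.5 gap 20.8 shift [62.3  0.9 60.1] F [-0.4 -0.2  0. ]
```

```bash
python3 -m pendant '[[[15,0,15,0.006],[25,0,25,0],[22,0,20,0],[0,0,0,0],[0,0,0,0],[0,0,0,0]]]'
python3 - <<'E'
from h import *
delta([573.5,172.2,330],-17.8,False)
for n in ["side","scene"]:
  snap(n,n+"13.png")
  for l in ["brush_top","brush_foot","crock"]: print(l,[(round(float(d["p"]),2),np.array(d["centre"])) for d in bot.pinpoint(n,l)])
snap("wrist","w32.png");print(st()[1])
for l in ["brush_foot","crock"]: print(l,[(round(float(d["p"]),2),np.array(d["centre"])) for d in bot.pinpoint("wrist",l)])
im=cv2.imread("pics/side13.png")[150:440,150:440];im2=cv2.imread("pics/scene13.png")[80:300,140:360]; cv2.imwrite("pics/s13z.png",np.hstack([cv2.resize(im,(400,400)),cv2.resize(im2,(400,400))]))
E
```

```text
t: 53.3
tool_pos: [573.0, 170.6, 331.1]
ee_rot: [0.699, -0.111, 0.11, -0.698]
ft_force: [0.3, 0.2, -0.4]
finger_gap: 20.8
turn rad (about tool y): -0.004
t 53.3 pos [573.  170.6 331.1] yaw -18.0 gap 20.8 shift [0.  1.1 1.7] F [ 0.3  0.2 -0.4]
brush_top [(0.92, array([570.8, 169.3, 353.2])), (0.18, array([563.5, 171.3, 247.6]))]
brush_foot [(0.56, array([575.4, 167.9, 155. ]))]
crock [(0.77, array([575.6, 182.3,  22.6])), (0.61, array([637.8,  -4.6,  48.9])), (0.31, array([548.2,  94.6,  16.7]))]
brush_top [(0.68, array([574.1, 166.5, 353.5]))]
brush_foot [(0.72, array([579.1, 171.6, 158.4]))]
crock [(0.74, array([572.7, 176.2,  18.4]))]
[573.4 171.3 331.3]
brush_foot [(0.61, array([576.2, 171. , 154.8]))]
crock [(0.82, array([574.2, 178.2,  22.8])), (0.47, array([553.8,  96.1,  16.9])), (0.16, array([571.1, 168.8, 353.7]))]
```

View pics/s13z.png

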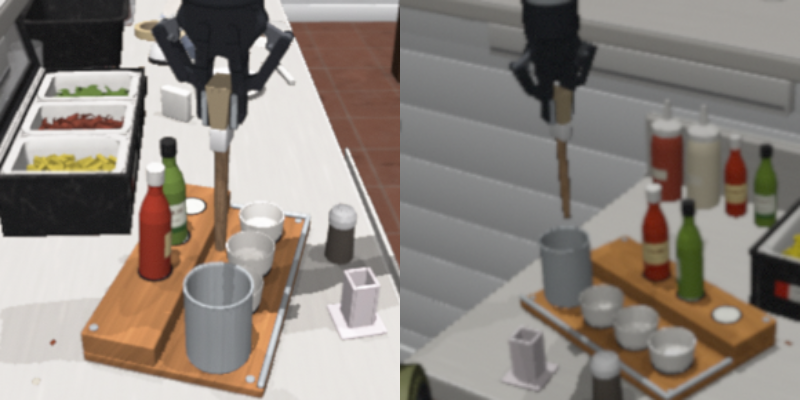

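View pics/w32.png

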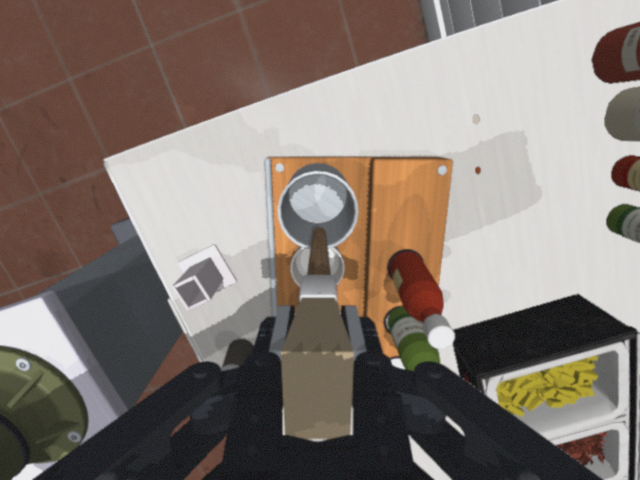

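```bash
python3 -m pendant '[[[0,20,0,0],[0,30,0,0],[0,30,0,0],[0,28,0,0],[0,18,0,0],[0,0,0,0],[0,0,0,0]]]'
python3 - <<'E'
from h import *
snap("wrist","w33.png"); print(st()[1])
E
```

```text
t: 54.55
tool_pos: [573.8, 171.3, 205.6]
ee_rot: [0.698, -0.111, 0.111, -0.698]
ft_force: [0.4, -0.9, -0.4]
finger_gap: 21.0
[574.2 171.4 206.2]
```

View pics/w33.png

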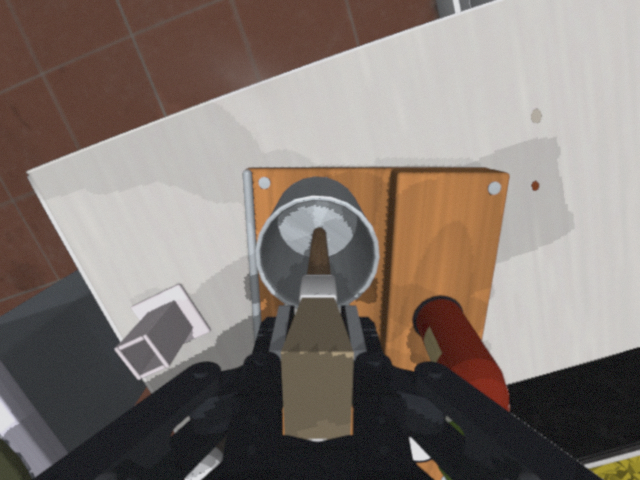

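```bash
python3 -m pendant '[[[0,0,10,0],[0,0,10,0],[0,0,0,0]]]' | egrep 'tool_pos|force'; for i in 1 2 3 4 5; do python3 -m pendant '[[[0,0,4,0],[0,0,0,0]]]' | egrep 'tool_pos|force'; done
```

```text
tool_pos: [580.2, 193.3, 205.6]
ft_force: [-0.5, 0.0, -1.3]
tool_pos: [581.1, 194.8, 205.2]
ft_force: [0.1, 0.1, -0.5]
tool_pos: [582.3, 198.4, 205.1]
ft_force: [0.4, 0.4, -0.5]
tool_pos: [583.6, 202.4, 205.1]
ft_force: [-0.5, -0.6, -0.8]
tool_pos: [584.8, 206.1, 205.1]
ft_force: [1.0, -0.8, -0.3]
tool_pos: [586.0, 209.3, 205.1]
ft_force: [-0.5, -2.3, 0.1]
```

```bash
for i in 1 2 3 4 5; do python3 -m pendant '[[[0,0,4,0],[0,0,0,0]]]' | egrep 'tool_pos|force'; done
python3 - <<'E'
from h import *
snap("wrist","w34.png"); snap("scene","c34.png"); snap("side","s34.png")
for n in ["side","scene"]:
  for l in ["brush_top","brush_foot"]: print(l,[(round(float(d["p"]),2),np.array(d["centre"])) for d in bot.pinpoint(n,l)])
im=cv2.imread("pics/s34.png")[150:440,150:440];im2=cv2.imread("pics/c34.png")[80:300,140:360]; cv2.imwrite("pics/s34z.png",np.hstack([cv2.resize(im,(400,400)),cv2.resize(im2,(400,400))]))
E
```

```text
tool_pos: [587.3, 213.4, 205.1]
ft_force: [-0.9, -2.7, 0.8]
tool_pos: [588.4, 217.5, 204.9]
ft_force: [-1.0, -2.4, -0.7]
tool_pos: [589.7, 221.5, 204.9]
ft_force: [-0.3, -2.2, -1.1]
tool_pos: [591.0, 225.3, 205.1]
ft_force: [-0.3, -3.6, -1.8]
tool_pos: [592.3, 229.2, 205.2]
ft_force: [0.5, -2.6, -0.6]
brush_top [(0.79, array([586.4, 231.7, 228.2]))]
brush_foot [(0.53, array([398.2,  -9. ,  -5.5]))]
brush_top [(0.84, array([593.1, 233.2, 227.5]))]
brush_foot []
```

View pics/s34z.png

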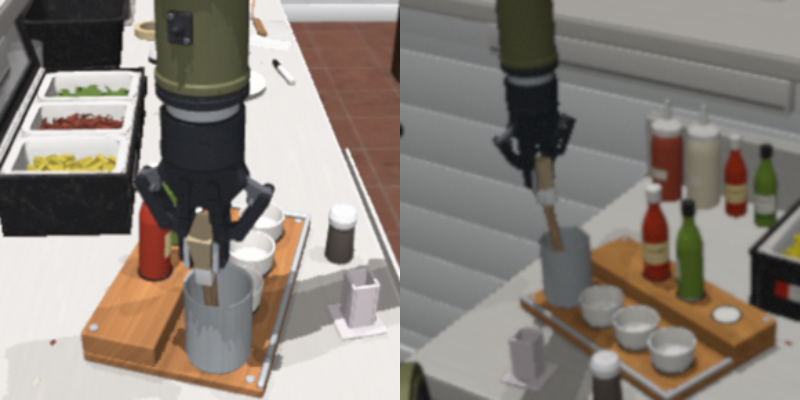

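View pics/w34.png

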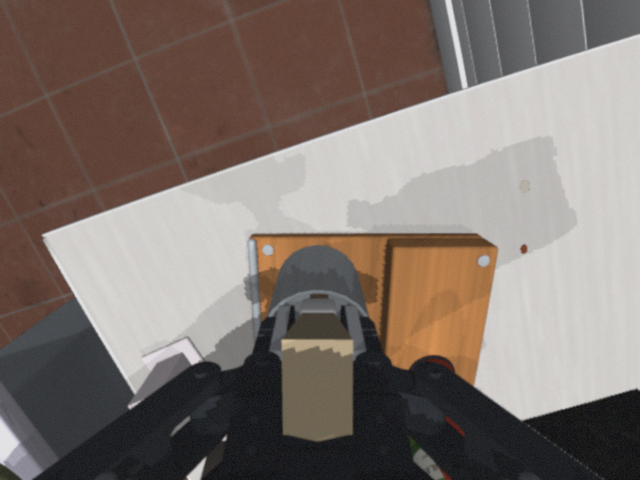

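```bash
python3 -m pendant '[[[0,0,4,0],[0,2,4,0],[0,3,0,0],[0,3,0,0],[0,0,0,0]]]' | egrep 'tool_pos|force'; for i in 1 2 3 4; do python3 -m pendant '[[[0,2,0,0],[0,0,0,0]]]' | egrep 'tool_pos|force'; done
```

```text
tool_pos: [594.5, 235.8, 196.5]
ft_force: [-0.2, -2.2, -2.1]
tool_pos: [594.6, 235.7, 194.9]
ft_force: [-0.2, -1.8, -0.3]
tool_pos: [594.6, 235.9, 193.0]
ft_force: [0.1, -1.2, 1.1]
tool_pos: [594.6, 236.0, 190.9]
ft_force: [0.0, -1.8, 0.4]
tool_pos: [594.6, 236.0, 188.9]
ft_force: [-0.1, -2.8, 0.9]
```

```bash
for i in 1 2 3 4; do python3 -m pendant '[[[0,2,0,0],[0,0,0,0]]]' | egrep 'tool_pos|force'; done
```

```text
tool_pos: [594.6, 236.0, 186.9]
ft_force: [-0.3, -2.6, 0.9]
tool_pos: [594.6, 235.9, 184.9]
ft_force: [-0.1, -1.4, 0.5]
tool_pos: [594.6, 236.0, 182.9]
ft_force: [-0.2, -2.3, -0.2]
tool_pos: [594.7, 236.1, 181.1]
ft_force: [-0.9, -1.5, 1.2]
```

```bash
for i in 1 2 3 4; do python3 -m pendant '[[[0,2,-1,0],[0,0,0,0]]]' | egrep 'tool_pos|force'; done;  python3 - <<'E'
from h import *
snap("wrist","w35.png"); snap("scene","c35.png"); snap("side","s35.png")
im=cv2.imread("pics/s35.png")[220:440,220:440];im2=cv2.imread("pics/c35.png")[120:300,160:340]; cv2.imwrite("pics/s35z.png",np.hstack([cv2.resize(im,(400,400)),cv2.resize(im2,(400,400))]))
E
```

```text
tool_pos: [595.1, 236.1, 180.2]
ft_force: [0.1, 0.4, 4.9]
tool_pos: [595.6, 236.2, 179.2]
ft_force: [0.5, 1.8, 10.9]
tool_pos: [596.1, 236.1, 178.2]
ft_force: [0.8, 3.2, 13.6]
tool_pos: [596.3, 235.8, 176.9]
ft_force: [1.1, 4.1, 16.5]
```

View pics/s35z.png

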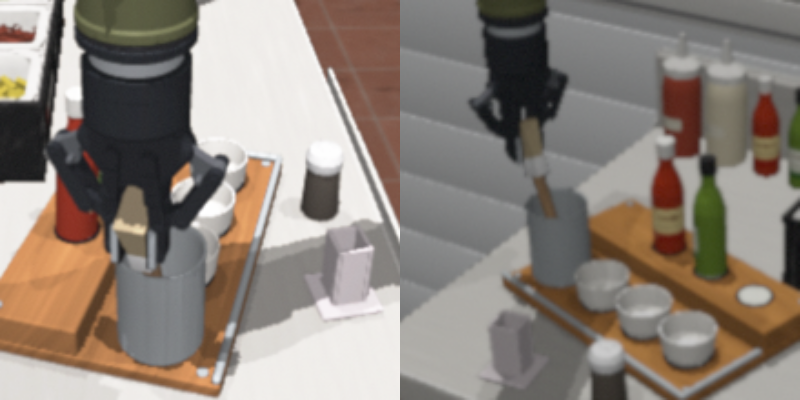

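```bash
python3 -m pendant '[[[0,-3,0,0],[0,0,0,0]]]' | egrep 'tool_pos|force'; python3 -m pendant '[[[0,0,0,0],[0,0,0,0],[0,0,0,0],[0,0,0,0],[0,0,0,0]]]' -0.3;  python3 -m pendant '[[[0,-10,0,0],[0,-30,0,0],[0,-45,0,0],[0,-45,0,0],[0,-20,0,0],[0,0,0,0],[0,0,0,0]]]'
python3 - <<'E'
from h import *
snap("wrist","w36.png"); snap("scene","c36.png"); snap("side","s36.png"); print(st()[1])
for n in ["side","scene","wrist"]:
  for l in ["brush_top","brush_foot"]: print(n,l,[(round(float(d["p"]),2),np.array(d["centre"])) for d in bot.pinpoint(n,l)])
im=cv2.imread("pics/s36.png")[220:440,220:440];im2=cv2.imread("pics/c36.png")[150:300,160:310]; cv2.imwrite("pics/s36z.png",np.hstack([cv2.resize(im,(400,400)),cv2.resize(im2,(400,400))]))
E
```

```text
tool_pos: [594.5, 234.1, 177.7]
ft_force: [1.5, 3.6, 8.8]
t: 61.0
tool_pos: [593.3, 232.1, 175.8]
ee_rot: [0.698, -0.111, 0.111, -0.698]
ft_force: [0.6, 0.2, -0.5]
finger_gap: 55.2
t: 61.7
tool_pos: [593.3, 232.1, 326.5]
ee_rot: [-0.698, 0.111, -0.111, 0.699]
ft_force: [0.1, 0.6, -0.7]
finger_gap: 55.5
[592.8 232.2 324.8]
side brush_top [(0.62, array([595.4, 247. , 193.6]))]
side brush_foot [(0.73, array([573.6, 204.4, 104.3])), (0.43, array([529.,  25.,  16.]))]
scene brush_top [(0.77, array([603.4, 243.3, 189.4]))]
scene brush_foot []
wrist brush_top [(0.66, array([596.2, 244.3, 189.9]))]
wrist brush_foot [(0.62, array([566. , 152.8,  22.3])), (0.49, array([568.1, 203.7, 108.4]))]
```

View pics/s36z.png

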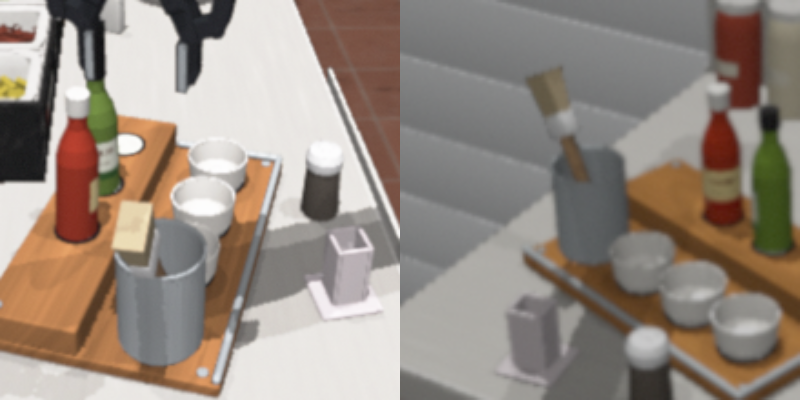

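View pics/w36.png

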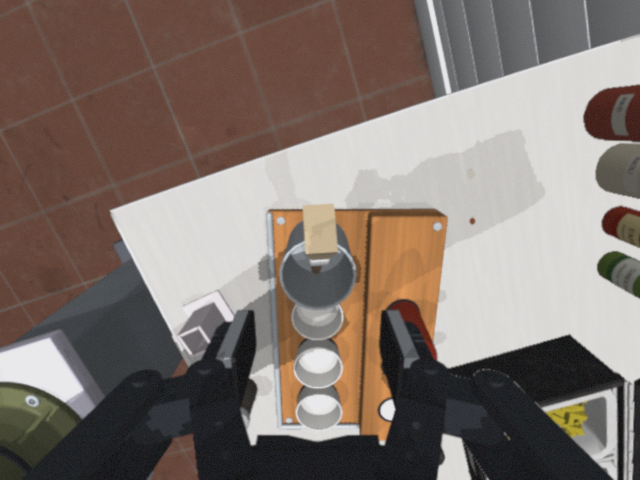

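```bash
python3 - <<'E'
from h import *
delta([612,-45,330],-18,False)
E
python3 -m pendant '[[[20,0,-30,0],[25,0,-42,0],[25,0,-42,0],[25,-2,-42,0],[10,-2,-42,0],[0,0,-42,0],[0,0,-15,0],[0,0,0,0],[0,0,0,0]]]' | head -2
python3 - <<'E'
from h import *
c=ci("wrist"); im=snap("wrist","w37.png"); print(st()[1])
for P,z in [((653.5,66.3),45),((630.4,-6.1),45),((607,-78.5),45)]:
  Q=np.array([P[0],P[1],z])+23*np.c_[np.cos(np.linspace(0,6.28,60)),np.sin(np.linspace(0,6.28,60)),np.zeros(60)]
  cv2.polylines(im,[np.round(proj("wrist",Q,c)).astype(int)],True,(255,0,255),1)
cv2.imwrite("pics/w37b.png",im)
a=cv2.imread("pics/w37.png")
u=proj("wrist",(640,20,45),c)[0].astype(int); print(u)
E
```

```text
turn rad (about tool y): -0.001
t 62.15 pos [593.3 232.2 325.7] yaw -18.1 gap 55.6 shift [ 103.6   -4.2 -257.8] F [-0.   0.5  0.4]
t: 63.05
tool_pos: [614.5, -41.5, 330.1]
[614.7 -40.7 330. ]
[322 146]
```

View pics/w37b.png

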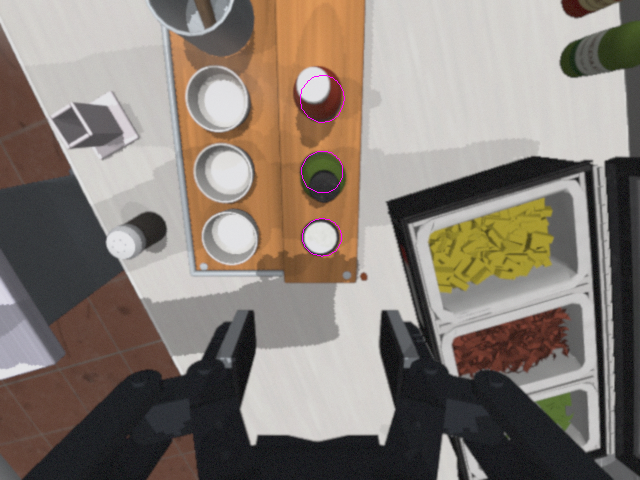

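Run:
```python
from h import *
c=ci("wrist"); im=snap("wrist")
def circ(im,P,r,col):
  Q=np.array(P,float)+r*np.c_[np.cos(np.linspace(0,6.28,90)),np.sin(np.linspace(0,6.28,90)),np.zeros(90)]
  cv2.polylines(im,[np.round((proj("wrist",Q,c)-[270,50])*4).astype(int)],True,col,1)
z=cv2.resize(im[50:200,270:390],None,fx=4,fy=4,interpolation=cv2.INTER_CUBIC); raw=z.copy()
M=[np.array([653.5,66.3]),np.array([630.4,-6.1])]
for m in M:
  circ(z,(*m,45),23,(255,0,255)); circ(z,(*m,45),20.5,(255,255,0)); circ(z,(*m,120),20.5,(0,255,255))
cv2.imwrite("pics/w38.png",np.hstack([z,raw])[:600,:960][:, :800] if False else cv2.resize(np.hstack([z,raw]),(800,500)))
```

```text
(no output)
```

View pics/w38.png

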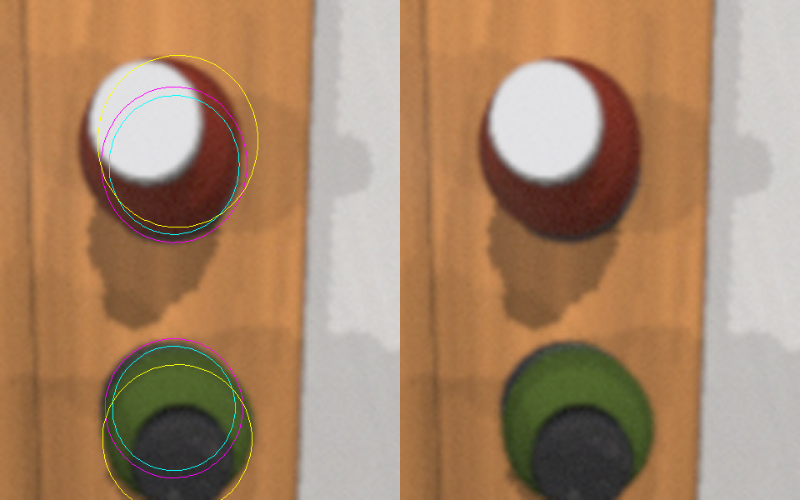

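Run:
```python
from h import *
for n in ["scene","side"]:
  snap(n,n+"f.png")
  for l in ["bottle_1","cup_a","shaker","timer","brush_top"]: print(n,l,[(round(float(d["p"]),2),np.array(d["centre"])) for d in bot.pinpoint(n,l)])
im=cv2.imread("pics/sidef.png");im2=cv2.imread("pics/scenef.png"); cv2.imwrite("pics/f.png",np.hstack([cv2.resize(im,(400,300)),cv2.resize(im2,(400,300))]))
```

```text
scene bottle_1 [(0.76, array([654.8,  65.1,  49.9])), (0.75, array([634.5,  -7.7,  45. ])), (0.74, array([605.8, -80. ,  43.3]))]
scene cup_a [(0.82, array([505.4, -42.9,  13.9])), (0.62, array([546. ,  98.8,  16.1])), (0.61, array([522.9,  27. ,  16.9]))]
scene shaker [(0.72, array([532. ,  24.7,  17.4])), (0.68, array([391.4, -10.5,   1.7]))]
scene timer [(0.56, array([ 630.3, -465.8,   -2.1])), (0.18, array([571. , 202.2, 109.9]))]
scene brush_top [(0.66, array([599.5, 243.8, 190. ]))]
side bottle_1 [(0.87, array([652. ,  68.5,  43.3])), (0.61, array([572.2, 203.9, 104.3])), (0.6, array([632.7,  -6.2,  47. ]))]
side cup_a [(0.96, array([524.3,  29.4,  17.7])), (0.69, array([549. , 100. ,  10.4])), (0.66, array([506. , -41.5,  13.3])), (0.32, array([635.8,  -8. ,  49.8]))]
side shaker [(0.6, array([403.6, -10.2,  -3.3]))]
side timer [(0.73, array([ 632.8, -465.7,    0. ]))]
side brush_top [(0.71, array([599.3, 245.8, 193.2])), (0.29, array([527. ,  25.3,  15.5]))]
```

View pics/f.png

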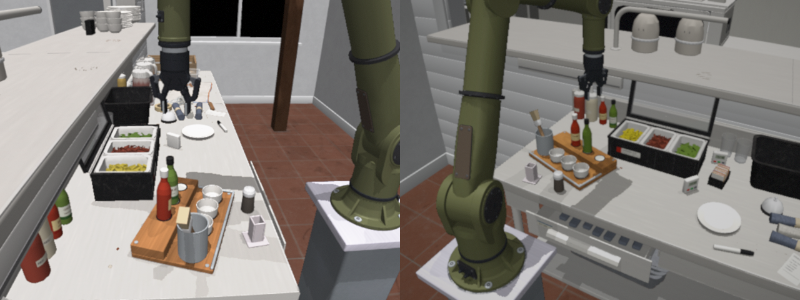

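Run:
```python
from h import *
c=ci("wrist"); im=snap("wrist")
z=cv2.resize(im[50:275,160:280],None,fx=4,fy=4,interpolation=cv2.INTER_CUBIC)
b3=onplane("wrist",[[0,0]],45,c)
raw=z.copy()
for P,z0,r in [((550.2,99.2),52,32.5),((527.1,26.9),52,32.5),((504.2,-45.5),52,32.5),]:
  Q=np.array([*P,z0])+r*np.c_[np.cos(np.linspace(0,6.28,90)),np.sin(np.linspace(0,6.28,90)),np.zeros(90)]
  cv2.polylines(z,[np.round((proj("wrist",Q,c)-[160,50]+.5)*4).astype(int)],True,(0,0,255),1)
cv2.imwrite("pics/w39.png",cv2.resize(np.hstack([z,raw]),(640,600)))
```

```text
(no output)
```

View pics/w39.png

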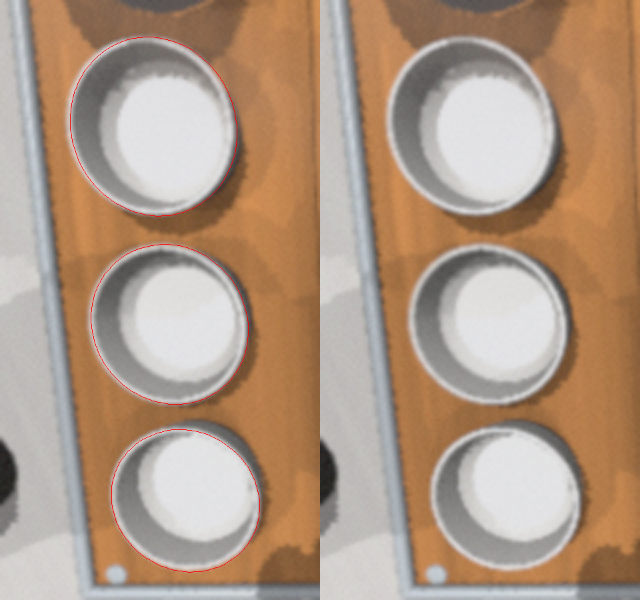

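All three cups match their marks to within about 1 mm. Handing the job in.

```bash
python3 -c "
from plant import bot
print(bot.observe()['t']); print(bot.close_job())"
```

```text
63.8
the job is handed in; nothing more can be done
None
```

The condiment stand is set up and the job was handed in at 63.8 s of the 208 s allowed. The red bottle is on back mark 1 and the green bottle on back mark 2. The three cups are on front marks 1 to 3. The brush went in last: handle down in the crock, leaning on its outer side.

**Missing bottle:** only two loose bottles were there at the start, so back mark 3 is empty.

**Knocked cup:** one cup was pushed about 3 cm aside during the run. I measured its new position before picking it up.

**Cups:** in the last wrist picture all three rims lie on circles drawn around their marks, to about 1 mm. The detection network put the middle cup about 3 mm toward the front of the stand. I trusted the picture and left the cup where it was.

**Bottles:** both stand upright apart from their uneven feet. From above, the red bottle is within about 1–2 mm of its mark's centre. For the green one, the overhead view and the networks' readings differ by up to about 4 mm. I did not move it again.

**Brush:** the foot was measured at crock-floor height near the crock's inner side. The lean direction is within about 1° of straight outward.

**Everything else:** the shaker and the timer measured at their starting positions, within the network's accuracy. The gripper was well above everything when I handed in.

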